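Centre the spice jar on its display stand

TASK

The tall spice jar stands off-centre on its little round display stand, partly over the edge. Centre it on the stand with light pushes of the closed fingertips, low on the jar, so that it neither tips over nor falls off; do not grip or lift it. Leave the tub on the other stand and everything else on the table where they are.

Things in the scene. Friction and masses are not known exactly. Their poses are not given: they have to be found in the camera images.
- spice_jar: Upright spice jar, a plain cylinder 43 mm across and 96 mm high, white with dark cap, 0.11 kg. Origin: centre of its underside; z up. Starts on jar_stand 14 to 21 mm off-centre, always towards the robot: it must be pushed away from the robot, at most 65 degrees to either side of straight ahead. It slides when pushed in its lower quarter and can tip when pushed near its cap.
- jar_stand: The jar's display stand, fixed: a metal foot (72 mm across, 7 mm high), slim stem and round white top plate 60 mm across, 9 mm thick, whose flat upper face lies 60 mm above the table. Origin on its vertical axis at table height. It stands either at the left, in front of the bag roll stand, or at the right beside it.
- bag_rolls (a point): Centre of the bag roll stand's foot, at table height: a fixed metal stand with two big white rolls, the tall obstacle between the two places where the display stands may be. Nothing of it comes nearer to the robot than 0.46 m; pass it on the robot's side.
- pot_stand: The other display stand, of the same shape and size, at the other of the two places; it does not move. Origin on its axis at table height.
- yoghurt_pot: White lidded tub, 72 mm diameter, 71 mm high, standing in the middle of pot_stand; to be left alone. Origin at the centre of its underside.
- noodle_bowl: Bystander: lidded clear bowl, 177 mm diameter, 68 mm high, on the table at the left. Origin at the centre of its underside.
- marker_1: Bystander: capped marker pen, 130 mm long, 17 mm thick, lying on the table near its front edge. Origin at the middle of its underside, x along its length.
- gold_jar_1: Bystander: dessert jar with gold lid, 72 mm diameter, 82 mm high, at the right of the bag roll stand. Origin at the centre of its underside.
- stapler: Bystander: desk stapler, 33 x 125 x 51 mm, lying on the table in front of the bag roll stand. Origin at the centre of its underside, y along its length.
- date_stamp: Bystander: wooden hand stamp, 26 x 46 mm foot, 70 mm high, at the left behind the bowl. Origin at the centre of its underside.
There are look-alikes about, which are no part of the job. Leave any yellow look-alike of the spice_jar alone. Leave any orange look-alike of the pot_stand alone.

How it is judged:
By the outcome, as a careful person would: the job done as asked, in the order asked, and still so for the second after the job is handed in, with the robot touching nothing.
It also fails if it takes over 53 s, if anything falls off the work surface, if the arm or the gripper's body presses on something with over 40 N, if the wrist force passes 120 N, or if a joint passes its speed limit or range.

ROBOT

A 6-joint arm with a two-finger parallel gripper is mounted at the origin on a cart in front of the work surface, level with it; the furniture and walls round the work are solid. World frame = base frame: x ahead of the robot, y to its left, z up, the work surface at z = 0. Lengths are in m, angles in degrees, forces in N, time in s.
With the tool pointing down it reaches from about 0.4 to 0.825 m from the base axis. Payload 7 kg.
Tool frame: the origin (TCP) lies midway between the tips of the shut fingers; the grasp point (between the pads) lies 19 mm behind it; z points along the fingers, y is the line along which they close (so a half turn about z gives the same grasp; the last joint's range is limited). The gripper opens to 88 mm and grips with 3 to 60 N. Pads are 19 mm wide; open, the fingers measure 130 mm over their backs; the gripper's body (78 mm by 193 mm) begins 47 mm behind the grasp point.
Start: joints at [84.746, 20.546, 0.682, 0, -70.136, -16.507], TCP at [0.25, 0.627, 0.203] pointing down, gripper open.
Joint ranges: [-176.03, 176.03], [-82.01, 121.73], [-58.28, 71.71], [-173.87, 95.51], [-174.79, -0.11], [-173.66, 173.66]. Speed limits (degrees/s): [136.94, 136.94, 172.46, 180, 180, 180].

INTERFACE

Orientations are given as [roll, pitch, yaw] about the fixed x, y, z axes, in that order (R = Rz(yaw) Ry(pitch) Rx(roll)).
In Python, from plant import r gives the robot as it stands.
- The arm moves only by the tool drive_tool, never from a script. Its argument "commands" is a list of rows, each an object of numbers: "hand": the closure, from 0 (fully open) to 1 (shut); "tx", "ty", "tz": the shift along the world's x, y, z scaled (see below); "turn": the turn about the world's z scaled (see below). A call has 1 to 10 rows; each row is the pose to reach, as a shift and turn from the pose commanded when the call began; what a row does not reach only later rows make up. The controller multiplies each number of a shift by 0.6 m and each number of a turn by 90 degrees. A row lasts 1/10 s, in which the tool goes at most 50 mm and 8.59 degrees, less where a joint would pass 70% of its speed; a pose out of reach is approached as far as the arm can. A call with a number of a shift or a turn outside -1 to 1 is refused whole. A call with a gripper value outside its range is refused whole. The fingers move at their own pace and stop on an object; "grip_force" is the grip in N (left out, the last holds). Time passes only in rows, so rows that repeat a pose let the fingers close. It gives the time, the measured TCP pose, the force, the opening and the grip force at its end, in the units of the state.
- r.get_state(): the state, without advancing time (a new reading comes with each control period).
- r.capture(name): name is "side" or "top" or "wrist"; returns a dict with "frame" (400x640x3 uint8, red, green, blue), "fx", "fy", "cx", "cy" (pixels), "world_from_camera" (4x4, takes a point from camera to world coordinates); the wrist camera has in their place "T_tool_cam" (4x4, takes a point from camera to tool coordinates, whose origin is the TCP and whose axes are the flange's). Camera axes: x right, y down, z forward; pixel columns grow to the right and rows downward; lengths in m; the calibration is good to about 2 mm. The wrist camera is an equidistant fisheye: a pixel r from the principal point sees the ray r / f radians off the axis. A picture is of the moment at which its call begins: read the wrist's pose just before it. There is no depth.
- r.close_job(): hands the job in; it is judged then, once.
Trained networks look in the newest picture that a camera, given by its name, has taken for a name from the list of things; names that differ only in an ending like _2 or _b are one class to them, and where a whole thing is asked for, a point or a joint stands for the part that bears it (a point fixed in the world has none). Each returns a list of dicts, best first, with "score" (0 to 1); they miss things now and then, are a little off and sometimes report something else, mostly with a low value. They report only what shows in the picture. A call takes as long as a camera call. They do not tell look-alikes from the thing itself.
- r.trace(label, camera): "pixels" (400x640 bool, what is visible of it) and "extent" ([left, top, right, bottom] in pixels, round what is visible of it).
The state is a dict: "time_s": time; "joints": joint angles; "qd": joint speeds; "joint_torque": joint torques, N m; "tcp_pos": TCP position; "eef_rot": TCP orientation; "contact_force": force on the tool from outside, world axes, zero at the start; "moment": the same for the moment, N m; "gripper_width": finger opening in m; "gripper_force": force on a finger pad.
Only numpy, scipy, OpenCV 4.12 (cv2) and the standard library are available. Lean on these libraries where they do the work, as an engineer would, in place of code of your own. Each camera call takes 0.05 s, during which the arm holds its last target. There are 200 camera calls.

## Working session

There is one attempt and no reset: what is moved stays moved. The work goes in short steps, Python scripts to look and compute and a tool call to move; the robot and the scene stay as the last step left them, time stands still between calls to the robot, and variables do not carry over. Pictures are saved under pics/ and viewed, at most 10 in all, crops included, and the job is handed in when it is done.

Besides the shell and the picture viewer there is one more tool, called after ">>>" as name(argument=value, ...), one argument or row to a line, values as JSON. drive_tool: Moves the arm, as the interface text tells. Its arguments: {"type":"object","properties":{"commands":{"type":"array"},"grip_force":{"type":"number"}},"required":["commands"]}

```bash
mkdir -p pics; cat > h.py <<'E'
from plant import r
import numpy as np, cv2
def snap(n,f):
    c=r.capture(n); cv2.imwrite('pics/'+f,c['frame'][:,:,::-1]); return c
def hit(c,u,v,z):
    T=np.array(c['world_from_camera']); d=T[:3,:3]@np.array([(u-c['cx'])/c['fx'],(v-c['cy'])/c['fy'],1]); o=T[:3,3]
    return o+d*(z-o[2])/d[2]
def proj(c,p):
    T=np.linalg.inv(np.array(c['world_from_camera'])); q=T[:3,:3]@np.array(p)+T[:3,3]
    return np.array([c['cx']+c['fx']*q[0]/q[2],c['cy']+c['fy']*q[1]/q[2]])
E
python3 - <<'E'
from h import *
s=r.get_state(); print(s['time_s'],s['tcp_pos'],s['eef_rot'])
for n in('top','side'):
    c=snap(n,n+'0.png'); print(n,np.round(c['world_from_camera'],3).tolist(),c['fx'])
    for l in('spice_jar','jar_stand','yoghurt_pot','pot_stand','stapler','noodle_bowl','bag_rolls'):
        try:
            for d in r.trace(l,n)[:3]: print(l,round(d['score'],2),np.round(d['extent']).tolist())
        except Exception as e: print(l,e)
E
```

```text
0.0 [0.25007523 0.62637079 0.20161539] [ 1.79902656e+02 -9.14691041e-03 -2.17688289e+01]
top [[0.024, -0.985, 0.169, 0.333], [-1.0, -0.024, -0.001, 0.098], [0.005, -0.168, -0.986, 1.121], [0.0, 0.0, 0.0, 1.0]] 408.05467273910335
spice_jar 0.95 [447.0, 160.0, 474.0, 182.0]
spice_jar 0.91 [409.0, 152.0, 439.0, 179.0]
jar_stand 0.82 [399.0, 151.0, 418.0, 183.0]
yoghurt_pot 0.63 [216.0, 203.0, 249.0, 234.0]
pot_stand 0.98 [182.0, 285.0, 217.0, 310.0]
pot_stand 0.72 [234.0, 212.0, 254.0, 237.0]
stapler 0.8 [314.0, 213.0, 347.0, 256.0]
noodle_bowl 0.98 [151.0, 189.0, 220.0, 261.0]
bag_rolls it knows: date_stamp, gold_jar, jar_stand, marker, noodle_bowl, pot_stand, spice_jar, stapler, yoghurt_pot
side [[0.839, -0.298, 0.455, -0.12], [-0.543, -0.445, 0.711, -0.869], [-0.009, -0.844, -0.536, 0.799], [0.0, 0.0, 0.0, 1.0]] 432.3171983621534
spice_jar 0.98 [391.0, 206.0, 411.0, 242.0]
spice_jar 0.55 [410.0, 242.0, 432.0, 278.0]
jar_stand 0.7 [390.0, 231.0, 409.0, 258.0]
yoghurt_pot 0.72 [264.0, 161.0, 286.0, 185.0]
pot_stand 0.56 [202.0, 185.0, 221.0, 209.0]
pot_stand 0.48 [266.0, 187.0, 285.0, 200.0]
stapler 0.88 [289.0, 214.0, 316.0, 246.0]
noodle_bowl 0.9 [228.0, 158.0, 263.0, 188.0]
bag_rolls it knows: date_stamp, gold_jar, jar_stand, marker, noodle_bowl, pot_stand, spice_jar, stapler, yoghurt_pot
```

```bash
python3 - <<'E'
import cv2
a=cv2.imread('pics/top0.png');b=cv2.imread('pics/side0.png')
cv2.imwrite('pics/m.png',cv2.resize(a[110:330,130:500],None,fx=2,fy=2,interpolation=2))
cv2.imwrite('pics/n.png',cv2.resize(b[130:310,190:450],None,fx=3,fy=3,interpolation=2))
E
```

```text
(no output)
```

View pics/m.png

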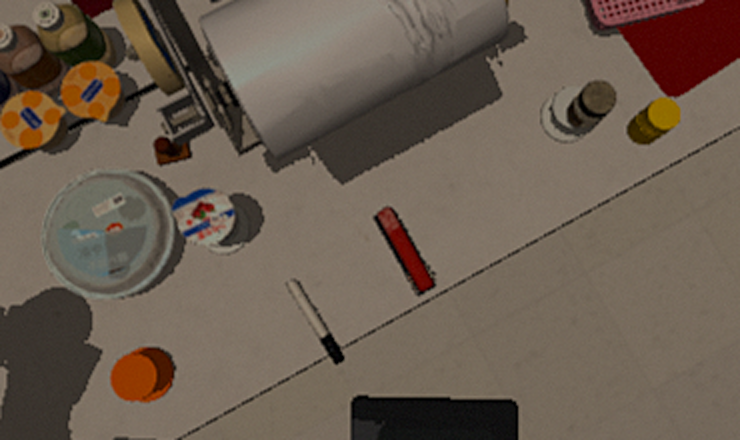

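View pics/n.png

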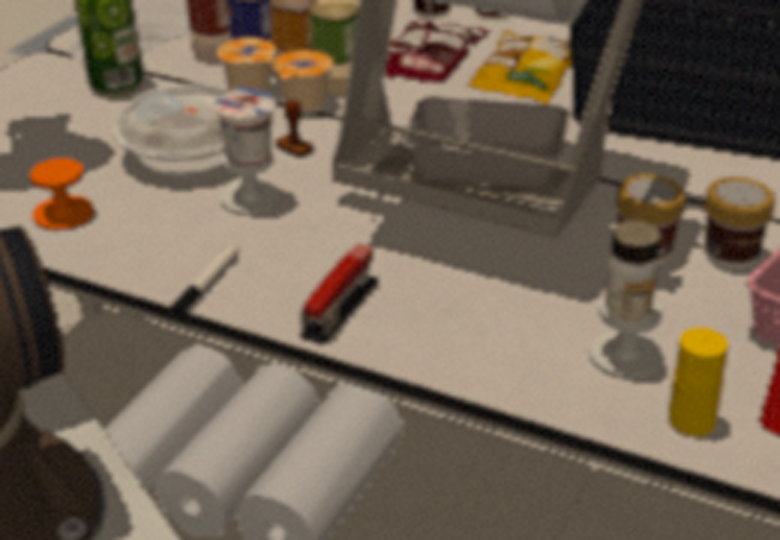

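The jar is the right-hand one: in the top view its cap is near (429,160) and its plate near (412,166). The yellow look-alike stands next to it near (458,170). The tub is on the left stand.

```bash
python3 - <<'E'
from h import *
c=r.capture('top')
print('plate',hit(c,412.5,166.5,.06),'cap',hit(c,429,160,.156),'yellow top',hit(c,130+662/2,110+112/2,.096))
c2=r.capture('side')
print('side cap',hit(c2,190+636/3,130+236/3,.156),'plate?',hit(c2,190+632/3,130+306/3,.06), 'foot',hit(c2,190+627/3,130+352/3,.0))
print('yellow',hit(c2,190+702/3,130+343/3,.096))
T=r.capture('wrist'); print(np.round(T['T_tool_cam'],3).tolist(),T['fx'],T['cx'],T['cy'])
E
```

```text
plate [ 0.61122065 -0.1302401   0.06      ] cap [ 0.60342331 -0.15009429  0.156     ] yellow top [ 0.60626676 -0.24820865  0.096     ]
side cap [ 0.6018823  -0.15924672  0.156     ] plate? [ 0.62246153 -0.14400624  0.06      ] foot [ 0.62636215 -0.14048096  0.        ]
yellow [ 0.60012545 -0.25481465  0.096     ]
[[0.0, -0.964, -0.267, 0.073], [1.0, 0.0, -0.001, 0.0], [0.001, -0.267, 0.964, -0.182], [0.0, 0.0, 0.0, 1.0]] 309.70691628693146 319.64732670390663 196.95056341450118
```

```bash
python3 - <<'E'
from h import *
c=r.capture('top')
for n,(u,v) in dict(footnear=(240,150),rollL=(272,157),rollR=(500,38),foot2=(180,120)).items():
    for z in (0,.15,.3): print(n,z,hit(c,130+u/2,110+v/2,z).round(3)[:2])
c2=r.capture('side')
for n,(u,v) in dict(footL=(345,175),footR=(560,228)).items(): print(n,hit(c2,190+u/3,130+v/3,0).round(3))
r.capture('wrist'); w=snap('wrist','w0.png')
E
```

```text
footnear 0 [0.562 0.313]
footnear 0.15 [0.532 0.284]
footnear 0.3 [0.501 0.256]
rollL 0 [0.553 0.268]
rollL 0.15 [0.524 0.245]
rollL 0.3 [0.494 0.222]
rollR 0 [ 0.736 -0.051]
rollR 0.15 [ 0.682 -0.031]
rollR 0.3 [ 0.628 -0.011]
foot2 0 [0.603 0.4  ]
foot2 0.15 [0.567 0.36 ]
foot2 0.3 [0.531 0.319]
footL [0.575 0.313 0.   ]
footR [0.716 0.074 0.   ]
```

View pics/side0.png

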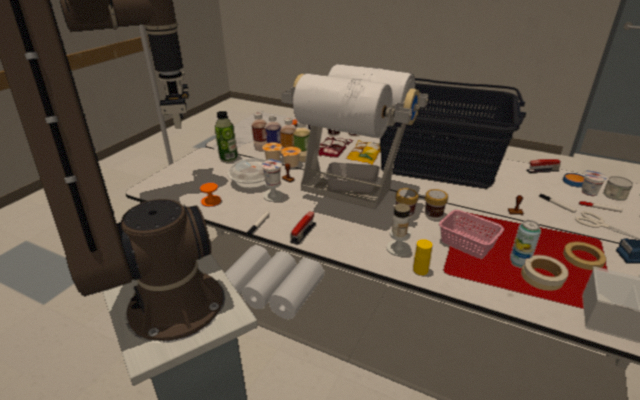

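View pics/w0.png

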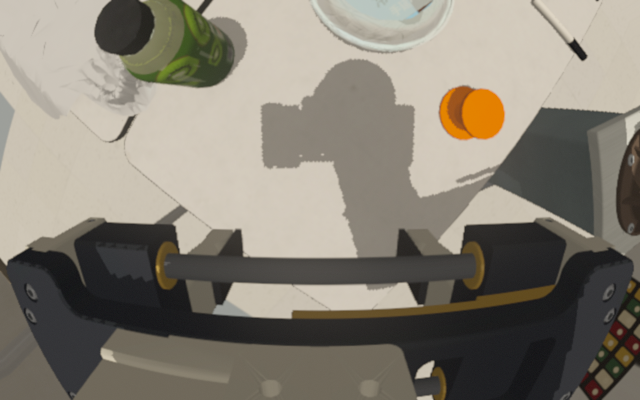

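>>> drive_tool(
  commands=[
    {"tx": 0.02, "ty": -0.07, "tz": 0, "turn": 0.08, "hand": 1},
    {"tx": 0.04, "ty": -0.15, "tz": 0, "turn": 0.16, "hand": 1},
    {"tx": 0.06, "ty": -0.22, "tz": 0, "turn": 0.24, "hand": 1},
    {"tx": 0.08, "ty": -0.29, "tz": 0, "turn": 0.24, "hand": 1},
    {"tx": 0.1, "ty": -0.37, "tz": 0, "turn": 0.24, "hand": 1},
    {"tx": 0.11, "ty": -0.45, "tz": 0, "turn": 0.24, "hand": 1},
    {"tx": 0.12, "ty": -0.53, "tz": 0, "turn": 0.24, "hand": 1},
    {"tx": 0.13, "ty": -0.61, "tz": 0, "turn": 0.24, "hand": 1},
    {"tx": 0.13, "ty": -0.61, "tz": 0, "turn": 0.24, "hand": 1},
    {"tx": 0.13, "ty": -0.61, "tz": 0, "turn": 0.24, "hand": 1},
  ],
)

```text
time_s: 2.05
tcp_pos: [0.3286, 0.2602, 0.2033]
eef_rot: [-179.9, -0.1, -0.2]
contact_force: [-0.2, 1.1, -0.1]
gripper_width: 0.013
gripper_force: 0.0
```

>>> drive_tool(
  commands=[
    {"tx": 0.03, "ty": -0.07, "tz": 0, "turn": 0, "hand": 1},
    {"tx": 0.065, "ty": -0.145, "tz": 0, "turn": 0, "hand": 1},
    {"tx": 0.1, "ty": -0.217, "tz": 0, "turn": 0, "hand": 1},
    {"tx": 0.12, "ty": -0.29, "tz": 0, "turn": 0, "hand": 1},
    {"tx": 0.13, "ty": -0.36, "tz": 0, "turn": 0, "hand": 1},
    {"tx": 0.14, "ty": -0.433, "tz": 0, "turn": 0, "hand": 1},
    {"tx": 0.155, "ty": -0.51, "tz": 0, "turn": 0.08, "hand": 1},
    {"tx": 0.167, "ty": -0.59, "tz": 0, "turn": 0.16, "hand": 1},
    {"tx": 0.18, "ty": -0.67, "tz": 0, "turn": 0.24, "hand": 1},
    {"tx": 0.2, "ty": -0.74, "tz": 0, "turn": 0.3, "hand": 1},
  ],
)

```text
time_s: 3.05
tcp_pos: [0.4448, -0.1639, 0.2028]
eef_rot: [180.0, -0.0, 26.5]
contact_force: [2.7, 1.5, 0.7]
gripper_width: 0.0006
gripper_force: 0.0
```

>>> drive_tool(
  commands=[
    {"tx": 0.03, "ty": -0.03, "tz": 0, "turn": 0.08, "hand": 1},
    {"tx": 0.03, "ty": -0.03, "tz": 0, "turn": 0.1, "hand": 1},
    {"tx": 0.03, "ty": -0.03, "tz": 0, "turn": 0.1, "hand": 1},
    {"tx": 0.03, "ty": -0.03, "tz": 0, "turn": 0.1, "hand": 1},
  ],
)

```text
time_s: 3.45
tcp_pos: [0.4622, -0.1804, 0.2023]
eef_rot: [-180.0, 0.0, 35.1]
contact_force: [-0.1, 0.6, 0.2]
gripper_width: 0.0006
gripper_force: 0.0
```

```bash
cat >> h.py <<'E'
from scipy.spatial.transform import Rotation as Ro
def wcam():
    s=r.get_state(); w=r.capture('wrist')
    T=np.eye(4); T[:3,:3]=Ro.from_euler('xyz',s['eef_rot'],degrees=True).as_matrix(); T[:3,3]=s['tcp_pos']
    return s,w,T@np.array(w['T_tool_cam'])
def whit(w,T,uv,z):
    uv=np.atleast_2d(np.array(uv,float)); a=(uv-[w['cx'],w['cy']])/w['fx']; th=np.hypot(*a.T)
    d=np.c_[a*(np.sin(th)/np.maximum(th,1e-9))[:,None],np.cos(th)]@T[:3,:3].T
    return T[:3,3]+d*((z-T[2,3])/d[:,2])[:,None]
def wproj(w,T,P):
    q=(np.atleast_2d(P)-T[:3,3])@T[:3,:3]; rr=np.hypot(q[:,0],q[:,1]); th=np.arctan2(rr,q[:,2])
    return q[:,:2]/rr[:,None]*th[:,None]*w['fx']+[w['cx'],w['cy']]
def ring(c,rad,z):
    t=np.linspace(0,2*np.pi,90); return np.c_[c[0]+rad*np.cos(t),c[1]+rad*np.sin(t),0*t+z]
E
python3 - <<'E'
from h import *
s,w,T=wcam(); print(s['time_s'],s['tcp_pos'],s['eef_rot'],s['contact_force'],s['gripper_width'])
for l in('spice_jar','jar_stand'):
    for d in r.trace(l,'wrist')[:3]: print(l,round(d['score'],2),np.round(d['extent']).tolist())
im=w['frame'][:,:,::-1].copy(); cv2.imwrite('pics/w1.png',im)
for p in((.618,-.138,.06),(.603,-.155,.156)): print(wproj(w,T,p))
E
```

```text
3.45 [ 0.46222574 -0.18040865  0.2022758 ] [-1.79974740e+02  3.19773303e-02  3.51050223e+01] [-0.12640586  0.56088672  0.15090645] 0.0005568086328231716
spice_jar 0.76 [416.0, 87.0, 480.0, 133.0]
spice_jar 0.63 [358.0, 3.0, 429.0, 73.0]
spice_jar 0.46 [0.0, 0.0, 46.0, 12.0]
jar_stand 0.98 [339.0, 13.0, 386.0, 77.0]
[[371.95075424  40.21971925]]
[[399.92152238  40.25459836]]
```

View pics/w1.png

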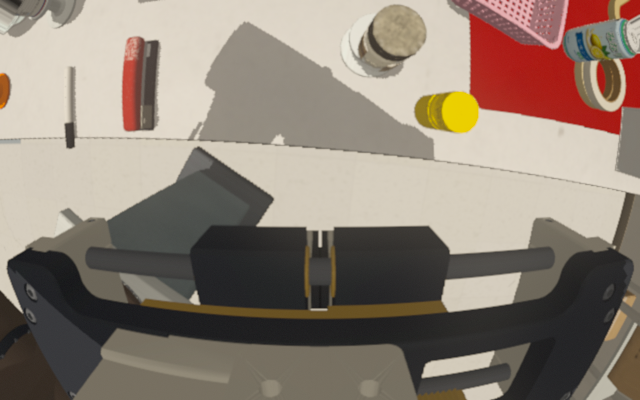

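The wrist view shows the cap near (398,33), the plate behind it near (372,42) and the yellow look-alike near (447,112). I'll overlay the estimated rings on a crop of this view.

```bash
python3 - <<'E'
from h import *
s,w,T=wcam(); im=w['frame'][:90,325:445,::-1].copy()
k=6; b=cv2.resize(im,None,fx=k,fy=k,interpolation=cv2.INTER_CUBIC)
def dr(c,rad,z,col):
    p=((wproj(w,T,ring(c,rad,z))-[325,0]+.5)*k).astype(int); cv2.polylines(b,[p],1,col,1)
dr((.618,-.138),.030,.06,(0,0,255)); dr((.603,-.155),.0215,.156,(0,255,0)); dr((.603,-.155),.0215,.06,(255,0,0)); dr((.618,-.138),.036,.007,(255,0,255))
cv2.imwrite('pics/w2.png',b)
E
```

```text
(no output)
```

View pics/w2.png

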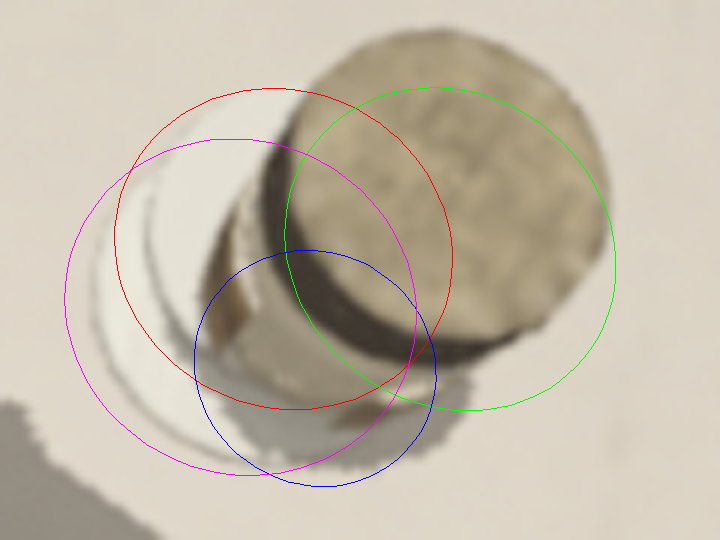

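```bash
python3 - <<'E'
from h import *
from scipy.optimize import least_squares
s,w,T=wcam()
def fit(P,rad,z):
    P=np.array(P,float)/6-.5+[325,0]; X=whit(w,T,P,z)[:,:2]
    f=least_squares(lambda c:np.hypot(*(X-c).T)-rad,X.mean(0)); return f.x.round(4),(f.fun*1e3).round(1)
print('cap',fit([(290,170),(440,28),(610,190),(470,340),(560,70)],.0215,.156))
print('plate',fit([(147,225),(160,170),(190,130),(240,98),(285,88)],.03,.06))
print('foot',fit([(95,290),(110,370),(170,435),(250,462)],.036,.003))
E
```

```text
cap (array([ 0.6106, -0.15  ]), array([-0.4, -0.6, -0.9, -0.1,  0.6]))
plate (array([ 0.6218, -0.142 ]), array([-0.1,  0.1,  0. ,  0. , -0.1]))
foot (array([ 0.6234, -0.1412]), array([-0.6,  0.5,  0.3, -0.5]))
```

>>> drive_tool(
  commands=[
    {"tx": 0.08, "ty": 0, "tz": 0, "turn": 0, "hand": 1},
    {"tx": 0.17, "ty": -0.01, "tz": 0, "turn": 0, "hand": 1},
    {"tx": 0.17, "ty": -0.01, "tz": 0, "turn": 0, "hand": 1},
    {"tx": 0.17, "ty": -0.01, "tz": 0, "turn": 0, "hand": 1},
    {"tx": 0.17, "ty": -0.01, "tz": 0, "turn": 0, "hand": 1},
  ],
)

```text
time_s: 4.2
tcp_pos: [0.5631, -0.1866, 0.2025]
eef_rot: [-180.0, 0.0, 35.1]
contact_force: [-0.7, -1.0, 0.5]
gripper_width: 0.0004
gripper_force: 0.0
```

```bash
python3 - <<'E'
from h import *
s,w,T=wcam(); print(s['tcp_pos'],s['eef_rot'])
J=(.6106,-.150);S=(.6225,-.1416)
q=wproj(w,T,(*J,.12))[0]; o=np.array([max(0,int(q[0])-80),max(0,int(q[1])-60)]); print(o)
b=cv2.resize(w['frame'][o[1]:o[1]+120,o[0]:o[0]+160,::-1],None,fx=5,fy=5,interpolation=cv2.INTER_CUBIC)
def dr(c,rad,z,col):
    p=((wproj(w,T,ring(c,rad,z))-o+.5)*5).astype(int); cv2.polylines(b,[p],1,col,1)
dr(S,.030,.06,(0,0,255)); dr(J,.0215,.156,(0,255,0)); dr(J,.0215,.06,(255,0,0)); dr(S,.036,.007,(255,0,255))
cv2.imwrite('pics/w3.png',b)
E
```

```text
[ 0.56313474 -0.1866242   0.2024769 ] [-1.79971359e+02  2.63730996e-02  3.51472617e+01]
[235  67]
```

View pics/w3.png

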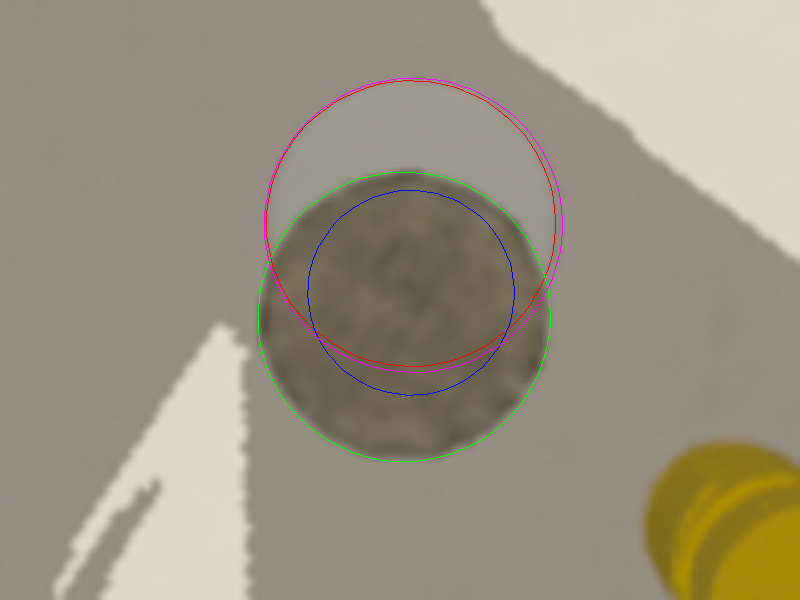

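The rings fit well: the jar is 14.6 mm off-centre, exactly along the tool's +x (35°). I'll go down behind it, staying high enough that the gripper body clears the cap.

>>> drive_tool(
  commands=[
    {"tx": -0.016, "ty": -0.006, "tz": -0.06, "turn": 0, "hand": 1},
    {"tx": -0.016, "ty": -0.006, "tz": -0.12, "turn": 0, "hand": 1},
    {"tx": -0.016, "ty": -0.006, "tz": -0.16, "turn": 0, "hand": 1},
    {"tx": -0.016, "ty": -0.006, "tz": -0.18, "turn": 0, "hand": 1},
    {"tx": -0.016, "ty": -0.006, "tz": -0.18, "turn": 0, "hand": 1},
    {"tx": -0.016, "ty": -0.006, "tz": -0.18, "turn": 0, "hand": 1},
  ],
)

```text
time_s: 4.85
tcp_pos: [0.5549, -0.1906, 0.0961]
eef_rot: [179.9, -0.1, 35.2]
contact_force: [0.4, 0.4, 1.1]
gripper_width: 0.0004
gripper_force: 0.0
```

```bash
cat > look.py <<'E'
from h import *
import sys
J=np.array((.6106,-.150));S=np.array((.6225,-.1416)); d=np.array((.818,.575)); n=np.array((-.575,.818))
s,w,T=wcam(); t=np.array(s['tcp_pos']); f=np.array(s['contact_force'])
print(t.round(4),s['eef_rot'].round(1) if hasattr(s['eef_rot'],'round') else s['eef_rot'],'F',f.round(1),'along to S-31',((S-t[:2])@d-.031).round(4),'lat',((S-t[:2])@n).round(4),'along to J-31',((J-t[:2])@d-.031).round(4))
if len(sys.argv)>1:
    q=wproj(w,T,(*J,.12))[0]; o=np.maximum(0,(q-[80,60]).astype(int))
    b=cv2.resize(w['frame'][o[1]:o[1]+120,o[0]:o[0]+160,::-1],None,fx=5,fy=5,interpolation=cv2.INTER_CUBIC)
    for c,rad,z,col in((S,.030,.06,(0,0,255)),(S,.0215,.156,(0,255,0)),(S,.036,.007,(255,0,255))):
        cv2.polylines(b,[((wproj(w,T,ring(c,rad,z))-o+.5)*5).astype(int)],1,col,1)
    cv2.imwrite('pics/'+sys.argv[1],b)
E
python3 look.py
```

```text
[ 0.5549 -0.1906  0.0961] [ 1.799e+02 -1.000e-01  3.520e+01] F [0.4 0.4 1.1] along to S-31 0.0525 lat 0.0012 along to J-31 0.0379
```

>>> drive_tool(
  commands=[
    {"tx": 0.011, "ty": 0.009, "tz": -0.0025, "turn": 0, "hand": 1},
    {"tx": 0.022, "ty": 0.017, "tz": -0.0025, "turn": 0, "hand": 1},
    {"tx": 0.03, "ty": 0.023, "tz": -0.0025, "turn": 0, "hand": 1},
    {"tx": 0.037, "ty": 0.0285, "tz": -0.0025, "turn": 0, "hand": 1},
    {"tx": 0.043, "ty": 0.033, "tz": -0.0025, "turn": 0, "hand": 1},
    {"tx": 0.043, "ty": 0.033, "tz": -0.0025, "turn": 0, "hand": 1},
    {"tx": 0.043, "ty": 0.033, "tz": -0.0025, "turn": 0, "hand": 1},
  ],
)

```text
time_s: 5.6
tcp_pos: [0.58, -0.1706, 0.093]
eef_rot: [-180.0, 0.0, 35.2]
contact_force: [-0.7, -0.6, -0.2]
gripper_width: 0.0004
gripper_force: 0.0
```

```bash
python3 look.py w4.png
```

```text
[ 0.58   -0.1706  0.093 ] [-180.     0.    35.2] F [-0.7 -0.6 -0.2] along to S-31 0.0205 lat -0.0007 along to J-31 0.0059
```

View pics/w4.png

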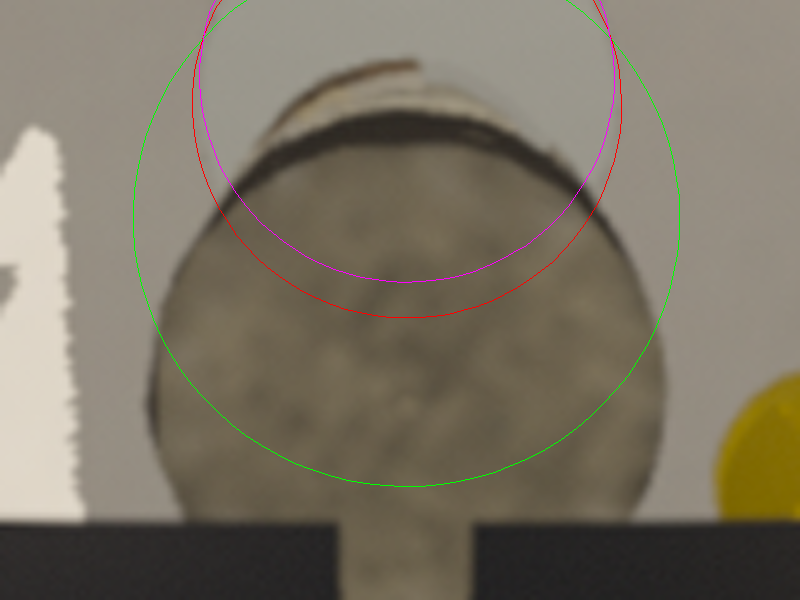

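>>> drive_tool(
  commands=[
    {"tx": 0.003, "ty": 0.002, "tz": 0, "turn": 0, "hand": 1},
    {"tx": 0.006, "ty": 0.004, "tz": 0, "turn": 0, "hand": 1},
    {"tx": 0.0085, "ty": 0.006, "tz": 0, "turn": 0, "hand": 1},
    {"tx": 0.011, "ty": 0.0077, "tz": 0, "turn": 0, "hand": 1},
    {"tx": 0.013, "ty": 0.009, "tz": 0, "turn": 0, "hand": 1},
    {"tx": 0.015, "ty": 0.0105, "tz": 0, "turn": 0, "hand": 1},
    {"tx": 0.017, "ty": 0.012, "tz": 0, "turn": 0, "hand": 1},
    {"tx": 0.019, "ty": 0.0133, "tz": 0, "turn": 0, "hand": 1},
    {"tx": 0.02, "ty": 0.014, "tz": 0, "turn": 0, "hand": 1},
    {"tx": 0.02, "ty": 0.014, "tz": 0, "turn": 0, "hand": 1},
  ],
)

```text
time_s: 6.65
tcp_pos: [0.5921, -0.1622, 0.0931]
eef_rot: [-180.0, 0.0, 35.1]
contact_force: [-1.1, -0.0, 0.0]
gripper_width: 0.0008
gripper_force: 0.1
```

```bash
python3 look.py w5.png
```

```text
[ 0.5921 -0.1622  0.0931] [-180.     0.    35.1] F [-1.1 -0.   0. ] along to S-31 0.0057 lat -0.0006 along to J-31 -0.0088
```

View pics/w5.png

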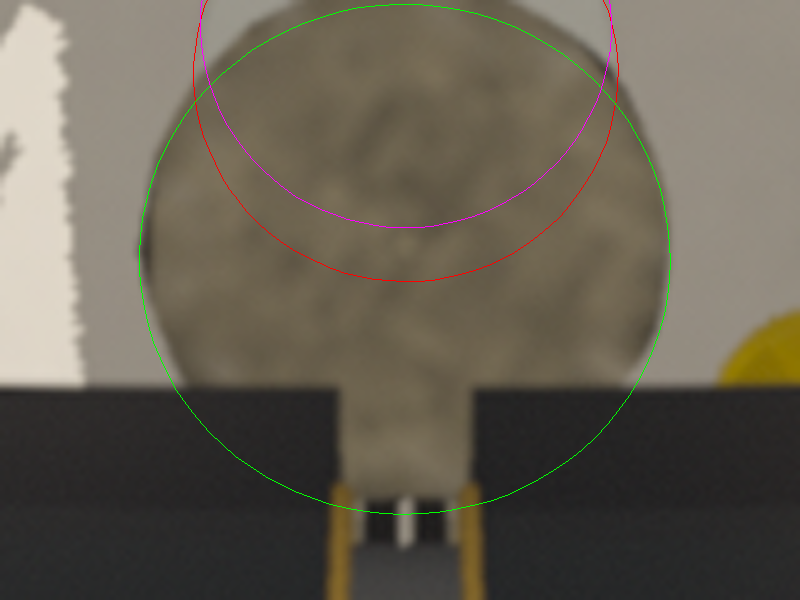

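The jar now sits about on the target ring. I'll back straight off, rise and check from above.

>>> drive_tool(
  commands=[
    {"tx": -0.01, "ty": -0.007, "tz": 0, "turn": 0, "hand": 1},
    {"tx": -0.03, "ty": -0.021, "tz": 0, "turn": 0, "hand": 1},
    {"tx": -0.06, "ty": -0.042, "tz": 0, "turn": 0, "hand": 1},
    {"tx": -0.06, "ty": -0.042, "tz": 0.06, "turn": 0, "hand": 1},
    {"tx": -0.06, "ty": -0.042, "tz": 0.12, "turn": 0, "hand": 1},
    {"tx": -0.05, "ty": -0.042, "tz": 0.18, "turn": 0, "hand": 1},
    {"tx": -0.03, "ty": -0.03, "tz": 0.18, "turn": 0, "hand": 1},
    {"tx": -0.03, "ty": -0.03, "tz": 0.18, "turn": 0, "hand": 1},
    {"tx": -0.03, "ty": -0.03, "tz": 0.18, "turn": 0, "hand": 1},
  ],
)

```text
time_s: 7.6
tcp_pos: [0.5726, -0.1807, 0.2004]
eef_rot: [-179.9, 0.0, 35.1]
contact_force: [-0.7, -0.3, -0.5]
gripper_width: 0.0003
gripper_force: 0.0
```

```bash
python3 look.py w6.png; python3 - <<'E'
from h import *
from scipy.optimize import least_squares
s,w,T=wcam()
for d in r.trace('spice_jar','wrist')[:2]:
    m=d['pixels'].astype(np.uint8); c=max(cv2.findContours(m,0,1)[0],key=cv2.contourArea)[:,0]
    X=whit(w,T,c,.156)[:,:2]; f=least_squares(lambda p:np.hypot(*(X-p[:2]).T)-p[2],[*X.mean(0),.02],loss='soft_l1',f_scale=.001)
    print(round(d['score'],2),d['extent'],f.x.round(4))
E
```

```text
[ 0.5726 -0.1807  0.2004] [-179.9    0.    35.1] F [-0.7 -0.3 -0.5] along to S-31 0.0323 lat 0.0033 along to J-31 0.0178
0.79 [363.9, 163.3, 418.7, 220.3] [ 0.6153 -0.2184  0.0212]
```

View pics/w6.png

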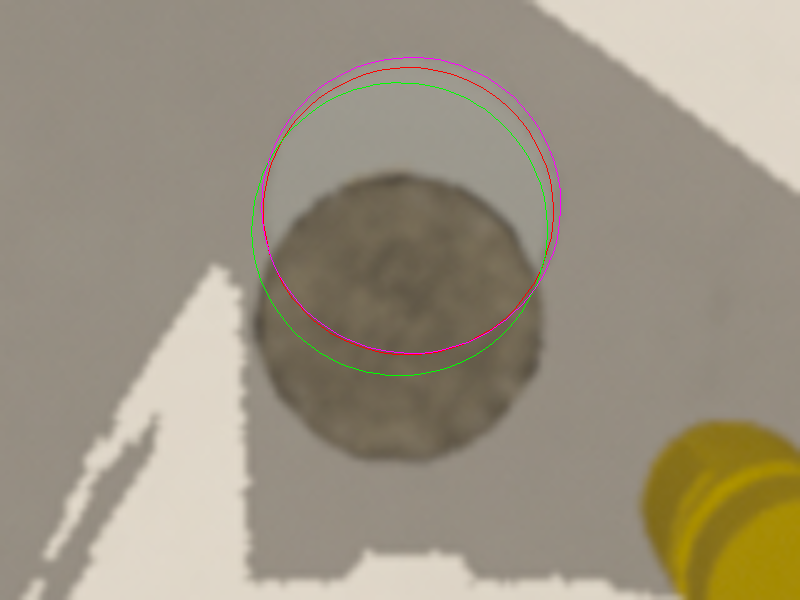

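Coming away, the jar stands almost where it was: about 12.8 mm off, cap at (400,317) against the target ring at (400,230). It had only leaned under the push, so contact at 33 mm was too high. In the wrist view, the finger blocks' front edge works out about 90 mm above the tips, so I can push lower. I'll track the cap numerically from here.

```bash
cat > track.py <<'E'
from h import *
import sys,os
J=np.array((.6106,-.150));S=np.array((.6225,-.1416)); d=np.array((.818,.575)); n=np.array((-.575,.818)); k=.0003
def rect(w,T,c,h=150):   # plane z=.156, rows: forward up, cols: right
    i=np.arange(-h,h+1)*k; A,L=np.meshgrid(-i,-i,indexing='ij')   # along (up), left
    P=np.c_[(c+A.ravel()[:,None]*d+L.ravel()[:,None]*n),np.full(A.size,.156)]
    m=wproj(w,T,P).astype(np.float32).reshape(A.shape+(2,)); return cv2.remap(w['frame'],m[...,0],m[...,1],cv2.INTER_CUBIC)
s,w,T=wcam(); t=np.array(s['tcp_pos'])
print('t',s['time_s'],t.round(4),'yaw',round(s['eef_rot'][2],1),'F',np.round(s['contact_force'],1),'to S-31',((S-t[:2])@d-.031).round(4),'lat',((S-t[:2])@n).round(4))
if sys.argv[1]=='ref':
    q=wproj(w,T,(*J,.12))[0]; o=np.maximum(0,(q-[80,60]).astype(int))
    C=whit(w,T,np.array([400,317])/5-.5+o,.156)[0,:2]; np.save('C.npy',C)
    R=rect(w,T,C); cv2.imwrite('pics/ref.png',R)
    print('cap',C.round(4),'off along/left',((S-C)@d*1e3).round(1),((S-C)@n*1e3).round(1))
else:
    C=np.load('C.npy'); R=cv2.imread('pics/ref.png'); I=rect(w,T,S,170)
    rows=slice(75,160); tp=R[rows,85:216]   # forward part of the cap
    res=cv2.matchTemplate(I,tp,cv2.TM_CCOEFF_NORMED); _,v,_,p=cv2.minMaxLoc(res)
    al=(170-(p[1]+75))*k; lf=(170-(p[0]+65))*k   # template centre: row 150-75 below its top, col 65
    print('score',round(v,2),'cap off S along/left mm',round(1e3*(al),1),round(1e3*lf,1))
E
sed -i 's/(170-(p\[1\]+75))/(170-(p[1]+75))/' track.py
python3 track.py ref; python3 track.py go
```

```text
t 7.75 [ 0.5729 -0.1806  0.2002] yaw 35.1 F [0.9 0.5 0.6] to S-31 0.0321 lat 0.0034
cap [ 0.6117 -0.1494] off along/left 13.3 0.2
t 7.8 [ 0.5731 -0.1806  0.2003] yaw 35.1 F [ 0.1 -0.  -0.4] to S-31 0.0318 lat 0.0035
score 0.99 cap off S along/left mm -12.3 -0.6
```

>>> drive_tool(
  commands=[
    {"tx": -0.0375, "ty": -0.019, "tz": -0.02, "turn": 0, "hand": 1},
    {"tx": -0.0375, "ty": -0.019, "tz": -0.09, "turn": 0, "hand": 1},
    {"tx": -0.0375, "ty": -0.019, "tz": -0.15, "turn": 0, "hand": 1},
    {"tx": -0.0375, "ty": -0.019, "tz": -0.19, "turn": 0, "hand": 1},
    {"tx": -0.0375, "ty": -0.019, "tz": -0.21, "turn": 0, "hand": 1},
    {"tx": -0.0375, "ty": -0.019, "tz": -0.212, "turn": 0, "hand": 1},
    {"tx": -0.0375, "ty": -0.019, "tz": -0.212, "turn": 0, "hand": 1},
  ],
)

```text
time_s: 8.55
tcp_pos: [0.5522, -0.1919, 0.0746]
eef_rot: [180.0, -0.0, 35.2]
contact_force: [-0.5, -0.3, 0.7]
gripper_width: 0.0003
gripper_force: 0.0
```

```bash
python3 track.py go;python3 track.py go
```

```text
t 8.55 [ 0.5522 -0.1919  0.0746] yaw 35.2 F [-0.5 -0.3  0.7] to S-31 0.0554 lat 0.0007
score 0.87 cap off S along/left mm -14.1 -0.3
t 8.6 [ 0.5525 -0.1918  0.0752] yaw 35.2 F [ 0.3 -0.1  0.1] to S-31 0.0551 lat 0.0009
score 0.87 cap off S along/left mm -14.1 -0.3
```

>>> drive_tool(
  commands=[
    {"tx": 0.009, "ty": 0.006, "tz": 0, "turn": 0, "hand": 1},
    {"tx": 0.015, "ty": 0.0105, "tz": 0, "turn": 0, "hand": 1},
    {"tx": 0.02, "ty": 0.014, "tz": 0, "turn": 0, "hand": 1},
    {"tx": 0.023, "ty": 0.016, "tz": 0, "turn": 0, "hand": 1},
    {"tx": 0.026, "ty": 0.018, "tz": 0, "turn": 0, "hand": 1},
    {"tx": 0.026, "ty": 0.018, "tz": 0, "turn": 0, "hand": 1},
  ],
)

```text
time_s: 9.25
tcp_pos: [0.5673, -0.1808, 0.0739]
eef_rot: [-180.0, 0.0, 35.2]
contact_force: [-0.4, 0.1, -0.3]
gripper_width: 0.0004
gripper_force: 0.0
```

```bash
python3 track.py go;python3 track.py go
```

```text
t 9.25 [ 0.5673 -0.1808  0.0739] yaw 35.2 F [-0.4  0.1 -0.3] to S-31 0.0367 lat 0.0003
score 0.96 cap off S along/left mm -13.5 -0.6
t 9.3 [ 0.5672 -0.1808  0.0739] yaw 35.2 F [ 1.8  0.9 -0.2] to S-31 0.0368 lat 0.0003
score 0.96 cap off S along/left mm -13.5 -0.6
```

>>> drive_tool(
  commands=[
    {"tx": 0.005, "ty": 0.0035, "tz": 0, "turn": 0, "hand": 1},
    {"tx": 0.01, "ty": 0.007, "tz": 0, "turn": 0, "hand": 1},
    {"tx": 0.015, "ty": 0.0105, "tz": 0, "turn": 0, "hand": 1},
    {"tx": 0.02, "ty": 0.014, "tz": 0, "turn": 0, "hand": 1},
    {"tx": 0.0245, "ty": 0.0173, "tz": 0, "turn": 0, "hand": 1},
    {"tx": 0.0245, "ty": 0.0173, "tz": 0, "turn": 0, "hand": 1},
  ],
)

```text
time_s: 9.95
tcp_pos: [0.5823, -0.1702, 0.0739]
eef_rot: [180.0, -0.0, 35.2]
contact_force: [-0.0, -0.8, -0.5]
gripper_width: -0.0
gripper_force: 0.0
```

```bash
python3 track.py go;python3 track.py go
```

```text
t 9.95 [ 0.5823 -0.1702  0.0739] yaw 35.2 F [-0.  -0.8 -0.5] to S-31 0.0184 lat 0.0003
score 0.84 cap off S along/left mm -10.8 -0.6
t 10.0 [ 0.582  -0.1703  0.0739] yaw 35.2 F [0.5 0.3 0.7] to S-31 0.0186 lat 0.0002
score 0.84 cap off S along/left mm -10.8 -0.6
```

>>> drive_tool(
  commands=[
    {"tx": 0.0015, "ty": 0.001, "tz": 0, "turn": 0, "hand": 1},
    {"tx": 0.003, "ty": 0.002, "tz": 0, "turn": 0, "hand": 1},
    {"tx": 0.0045, "ty": 0.003, "tz": 0, "turn": 0, "hand": 1},
    {"tx": 0.006, "ty": 0.004, "tz": 0, "turn": 0, "hand": 1},
    {"tx": 0.007, "ty": 0.005, "tz": 0, "turn": 0, "hand": 1},
    {"tx": 0.007, "ty": 0.005, "tz": 0, "turn": 0, "hand": 1},
  ],
)

```text
time_s: 10.65
tcp_pos: [0.5861, -0.1675, 0.074]
eef_rot: [180.0, 0.0, 35.1]
contact_force: [-1.6, -1.0, 0.1]
gripper_width: 0.0003
gripper_force: 0.5
```

```bash
python3 track.py go;python3 track.py go
```

```text
t 10.65 [ 0.5861 -0.1675  0.074 ] yaw 35.1 F [-1.6 -1.   0.1] to S-31 0.0137 lat 0.0003
score 0.92 cap off S along/left mm -6.0 -0.3
t 10.7 [ 0.5861 -0.1675  0.074 ] yaw 35.1 F [-0.7 -0.1  0.5] to S-31 0.0137 lat 0.0003
score 0.92 cap off S along/left mm -6.0 -0.3
```

>>> drive_tool(
  commands=[
    {"tx": 0.0015, "ty": 0.001, "tz": 0, "turn": 0, "hand": 1},
    {"tx": 0.003, "ty": 0.002, "tz": 0, "turn": 0, "hand": 1},
    {"tx": 0.0045, "ty": 0.003, "tz": 0, "turn": 0, "hand": 1},
    {"tx": 0.0055, "ty": 0.004, "tz": 0, "turn": 0, "hand": 1},
    {"tx": 0.0055, "ty": 0.004, "tz": 0, "turn": 0, "hand": 1},
  ],
)

```text
time_s: 11.25
tcp_pos: [0.5895, -0.165, 0.0739]
eef_rot: [180.0, -0.0, 35.1]
contact_force: [-1.5, -0.4, 1.1]
gripper_width: 0.0004
gripper_force: 0.6
```

```bash
python3 track.py go;python3 track.py go
```

```text
t 11.25 [ 0.5895 -0.165   0.0739] yaw 35.1 F [-1.5 -0.4  1.1] to S-31 0.0094 lat 0.0002
score 0.97 cap off S along/left mm 0.9 -0.6
t 11.3 [ 0.5895 -0.165   0.074 ] yaw 35.1 F [-1.3 -0.2  0.2] to S-31 0.0095 lat 0.0002
score 0.97 cap off S along/left mm 0.9 -0.6
```

>>> drive_tool(
  commands=[
    {"tx": -0.01, "ty": -0.007, "tz": 0, "turn": 0, "hand": 1},
    {"tx": -0.03, "ty": -0.021, "tz": 0, "turn": 0, "hand": 1},
    {"tx": -0.06, "ty": -0.042, "tz": 0, "turn": 0, "hand": 1},
    {"tx": -0.06, "ty": -0.042, "tz": 0.03, "turn": 0, "hand": 1},
    {"tx": -0.06, "ty": -0.042, "tz": 0.1, "turn": 0, "hand": 1},
    {"tx": -0.04, "ty": -0.028, "tz": 0.18, "turn": 0, "hand": 1},
    {"tx": -0.03, "ty": -0.02, "tz": 0.212, "turn": 0, "hand": 1},
    {"tx": -0.03, "ty": -0.02, "tz": 0.212, "turn": 0, "hand": 1},
    {"tx": -0.03, "ty": -0.02, "tz": 0.212, "turn": 0, "hand": 1},
  ],
)

```text
time_s: 12.25
tcp_pos: [0.5701, -0.1777, 0.2011]
eef_rot: [-180.0, -0.0, 35.1]
contact_force: [-0.9, 0.1, -1.3]
gripper_width: 0.0004
gripper_force: 0.0
```

```bash
python3 track.py go;python3 track.py go; python3 look.py w7.png
```

```text
t 12.25 [ 0.5701 -0.1777  0.2011] yaw 35.1 F [-0.9  0.1 -1.3] to S-31 0.0326 lat -0.0006
score 0.99 cap off S along/left mm -12.6 0.0
t 12.3 [ 0.5697 -0.1776  0.2003] yaw 35.1 F [ 0.4 -0.3 -1.4] to S-31 0.0329 lat -0.0009
score 0.99 cap off S along/left mm -12.6 0.0
[ 0.5697 -0.1776  0.1999] [-1.799e+02  1.000e-01  3.510e+01] F [-0.2  0.3 -0.4] along to S-31 0.0329 lat -0.0009 along to J-31 0.0184
```

The jar leaned again and settled back. About 1.3 mm of cap travel per mm of push means the contact was near the cap, so a part of the gripper roughly 60 mm above the tips touched first. I'll test a slightly higher tip, so that only the fingertips touch, in small steps. Leans this small are harmless.

>>> drive_tool(
  commands=[
    {"tx": -0.0265, "ty": -0.02, "tz": -0.02, "turn": 0, "hand": 1},
    {"tx": -0.0265, "ty": -0.02, "tz": -0.08, "turn": 0, "hand": 1},
    {"tx": -0.0265, "ty": -0.02, "tz": -0.14, "turn": 0, "hand": 1},
    {"tx": -0.0265, "ty": -0.02, "tz": -0.167, "turn": 0, "hand": 1},
    {"tx": -0.0265, "ty": -0.02, "tz": -0.167, "turn": 0, "hand": 1},
    {"tx": -0.015, "ty": -0.012, "tz": -0.167, "turn": 0, "hand": 1},
    {"tx": 0.0, "ty": -0.001, "tz": -0.167, "turn": 0, "hand": 1},
    {"tx": 0.01, "ty": 0.006, "tz": -0.167, "turn": 0, "hand": 1},
    {"tx": 0.0165, "ty": 0.0105, "tz": -0.167, "turn": 0, "hand": 1},
    {"tx": 0.0165, "ty": 0.0105, "tz": -0.167, "turn": 0, "hand": 1},
  ],
)

```text
time_s: 13.4
tcp_pos: [0.5822, -0.1702, 0.1013]
eef_rot: [180.0, -0.0, 35.2]
contact_force: [-0.3, -0.7, -0.7]
gripper_width: 0.0004
gripper_force: 0.0
```

```bash
python3 track.py go;python3 track.py go
```

```text
t 13.4 [ 0.5822 -0.1702  0.1013] yaw 35.2 F [-0.3 -0.7 -0.7] to S-31 0.0184 lat 0.0002
score 0.88 cap off S along/left mm -10.8 0.0
t 13.45 [ 0.5816 -0.1704  0.1012] yaw 35.2 F [ 0.  -0.   0.3] to S-31 0.019 lat 0.0001
score 0.88 cap off S along/left mm -10.8 0.0
```

>>> drive_tool(
  commands=[
    {"tx": 0.002, "ty": 0.0015, "tz": 0, "turn": 0, "hand": 1},
    {"tx": 0.004, "ty": 0.003, "tz": 0, "turn": 0, "hand": 1},
    {"tx": 0.006, "ty": 0.0045, "tz": 0, "turn": 0, "hand": 1},
    {"tx": 0.008, "ty": 0.0055, "tz": 0, "turn": 0, "hand": 1},
    {"tx": 0.008, "ty": 0.0055, "tz": 0, "turn": 0, "hand": 1},
  ],
)

```text
time_s: 14.0
tcp_pos: [0.5861, -0.1675, 0.1009]
eef_rot: [180.0, 0.0, 35.1]
contact_force: [-0.4, -1.7, 1.1]
gripper_width: 0.0004
gripper_force: 0.2
```

```bash
python3 track.py go;python3 track.py go
```

```text
t 14.0 [ 0.5861 -0.1675  0.1009] yaw 35.1 F [-0.4 -1.7  1.1] to S-31 0.0136 lat 0.0003
score 0.89 cap off S along/left mm -8.1 -0.3
t 14.05 [ 0.586  -0.1675  0.1009] yaw 35.1 F [-0.9 -0.6  0.4] to S-31 0.0137 lat 0.0002
score 0.89 cap off S along/left mm -8.4 -0.3
```

>>> drive_tool(
  commands=[
    {"tx": 0.0015, "ty": 0.001, "tz": 0, "turn": 0, "hand": 1},
    {"tx": 0.003, "ty": 0.002, "tz": 0, "turn": 0, "hand": 1},
    {"tx": 0.004, "ty": 0.0028, "tz": 0, "turn": 0, "hand": 1},
    {"tx": 0.004, "ty": 0.0028, "tz": 0, "turn": 0, "hand": 1},
  ],
)

```text
time_s: 14.5
tcp_pos: [0.5886, -0.1658, 0.101]
eef_rot: [180.0, -0.0, 35.2]
contact_force: [-1.2, -0.6, 0.8]
gripper_width: 0.0009
gripper_force: 0.2
```

```bash
python3 track.py go;python3 track.py go
```

```text
t 14.5 [ 0.5886 -0.1658  0.101 ] yaw 35.2 F [-1.2 -0.6  0.8] to S-31 0.0107 lat 0.0003
score 0.95 cap off S along/left mm -5.1 -0.3
t 14.55 [ 0.5885 -0.1658  0.1009] yaw 35.1 F [-0.  -0.1  0.4] to S-31 0.0108 lat 0.0002
score 0.95 cap off S along/left mm -5.1 -0.3
```

>>> drive_tool(
  commands=[
    {"tx": -0.01, "ty": -0.007, "tz": 0, "turn": 0, "hand": 1},
    {"tx": -0.02, "ty": -0.014, "tz": 0, "turn": 0, "hand": 1},
    {"tx": -0.022, "ty": -0.015, "tz": 0, "turn": 0, "hand": 1},
    {"tx": -0.022, "ty": -0.015, "tz": 0, "turn": 0, "hand": 1},
  ],
)

```text
time_s: 15.0
tcp_pos: [0.5749, -0.1752, 0.1011]
eef_rot: [180.0, -0.0, 35.1]
contact_force: [0.1, 0.8, 0.6]
gripper_width: 0.0003
gripper_force: 0.0
```

```bash
python3 track.py go;python3 track.py go
```

```text
t 15.0 [ 0.5749 -0.1752  0.1011] yaw 35.1 F [0.1 0.8 0.6] to S-31 0.0272 lat 0.0001
score 0.97 cap off S along/left mm -11.7 -0.3
t 15.05 [ 0.5752 -0.175   0.1012] yaw 35.1 F [ 0.4  0.4 -1.2] to S-31 0.0269 lat 0.0002
score 0.97 cap off S along/left mm -11.7 0.0
```

Fitting all three pushes gives the first contact about 52 mm above the tips, where something stands roughly 12 mm proud of the tool axis, before the tips reach the jar. I need the finger profile, so I'll hold the closed hand up level with the side camera and measure its silhouette.

>>> drive_tool(
  commands=[
    {"tx": -0.06, "ty": -0.04, "tz": 0, "turn": 0, "hand": 1},
    {"tx": -0.1, "ty": -0.07, "tz": 0.05, "turn": -0.05, "hand": 1},
    {"tx": -0.14, "ty": -0.1, "tz": 0.12, "turn": -0.14, "hand": 1},
    {"tx": -0.18, "ty": -0.125, "tz": 0.19, "turn": -0.23, "hand": 1},
    {"tx": -0.22, "ty": -0.15, "tz": 0.26, "turn": -0.32, "hand": 1},
    {"tx": -0.26, "ty": -0.18, "tz": 0.33, "turn": -0.41, "hand": 1},
    {"tx": -0.3, "ty": -0.21, "tz": 0.4, "turn": -0.5, "hand": 1},
    {"tx": -0.34, "ty": -0.235, "tz": 0.47, "turn": -0.59, "hand": 1},
    {"tx": -0.38, "ty": -0.26, "tz": 0.54, "turn": -0.68, "hand": 1},
    {"tx": -0.42, "ty": -0.29, "tz": 0.61, "turn": -0.76, "hand": 1},
  ],
)

```text
time_s: 16.1
tcp_pos: [0.3261, -0.3459, 0.4619]
eef_rot: [-180.0, -0.1, -33.6]
contact_force: [1.1, -1.1, 0.4]
gripper_width: 0.0005
gripper_force: 0.0
```

>>> drive_tool(
  commands=[
    {"tx": -0.04, "ty": -0.03, "tz": 0.08, "turn": -0.04, "hand": 1},
    {"tx": -0.08, "ty": -0.06, "tz": 0.15, "turn": -0.04, "hand": 1},
    {"tx": -0.12, "ty": -0.09, "tz": 0.22, "turn": -0.04, "hand": 1},
    {"tx": -0.16, "ty": -0.12, "tz": 0.29, "turn": -0.04, "hand": 1},
    {"tx": -0.17, "ty": -0.12, "tz": 0.3, "turn": -0.04, "hand": 1},
    {"tx": -0.17, "ty": -0.12, "tz": 0.3, "turn": -0.04, "hand": 1},
    {"tx": -0.17, "ty": -0.12, "tz": 0.3, "turn": -0.04, "hand": 1},
  ],
)

```text
time_s: 16.8
tcp_pos: [0.2257, -0.4179, 0.6392]
eef_rot: [-180.0, -0.0, -36.9]
contact_force: [0.1, -0.7, -0.9]
gripper_width: 0.0005
gripper_force: 0.0
```

```bash
python3 - <<'E'
from h import *
s=r.get_state(); t=np.array(s['tcp_pos']); print(s['time_s'],t.round(3),np.round(s['eef_rot'],1))
c=snap('side','side1.png'); u=proj(c,t).astype(int); print('tip px',u, 'mm/px',np.linalg.norm(t-np.array(c['world_from_camera'])[:3,3])/c['fx']*1e3)
y=np.deg2rad(s['eef_rot'][2]); print('fwd px per 20mm',proj(c,t+.02*np.array([np.cos(y),np.sin(y),0]))-proj(c,t),'up',proj(c,t+[0,0,.02])-proj(c,t))
a=cv2.imread('pics/side0.png').astype(int); b=cv2.imread('pics/side1.png').astype(int)
D=(np.abs(a-b).sum(2)>24); g=b.mean(2)
for v in range(max(0,u[1]-75),min(400,u[1]+8)):
    print(v,''.join((str(min(9,int(g[v,x]//26))) if D[v,x] else '.') for x in range(u[0]-55,u[0]+56)))
E
```

```text
16.8 [ 0.226 -0.418  0.639] [-180.    -0.   -36.9]
tip px [354  74] mm/px 1.3650852706695205
fwd px per 20mm [15.4191994   0.15595961] up [  0.54016925 -15.71624875]
0 ..3..33.3.....3.3.....333.3..211112..333..3.3.333.33333.33.33333.3333.33..3.3.3.33..2111112..33333...333.3333..
1 3.33..33...3.3..3......33333.222223.3333333333333333333.333333.333..33.3.333.333.333.22222....3333.3.33....33..
2 .....3..3...33...33...3...333......33.333333..33333333.33333.33333333..33..3.3.3.333...23..3333333.3.....3..333
3 .33333333.3...3.333....33..33.....3.3.333.3.33333.3333.3333333.33.3333333.3.3333.3.3333..33..33333.3..3.3.3....
4 3.3...3..3...33..3....3.3.33.33..33333333333.3...333333333.3333333333333....3.....333.3..33.333.3...33...33.3..
5 .3..33.3.........33....33.3333....333333..33.3.333.33.333.3.3333.33333.333333333.33333...3.3.33.....3...3...3..
6 ..3...3..3..33..3.......33.33.....33.33333333...3.3333.333.3.33333333.3.33333333333.3..3.3333333....3.3....333.
7 ..33..3.3.333.33.33..2..33.333...33333333..3.3.33..3333.333333.333333..33333333..3.3...2..3333.3...........3...
8 ....3....33.3.....3.
[... 7785 characters left out ...]
7777777776
76 666777777777777777777777777667777777777777777777777777777777777777777777777777777777777777777777777777777777764
77 66777777777777777777777777777777777777777777777777777777777777777777777777777777777777777777777777777777777775.
78 677777777777777777777777777777777777777777777777777776667777777777777777777777777777777777777777777777777777643
79 67777777777777777777777777777777777777777777777777776666666666667777777777777777777777777777777777777777777754.
80 777777777777777777777777777777777777777777777777777766666676667777777777777777777777777777777777777777777776.33
81 7777777777777777777777777777777777777777777777777777666667777777777777777777777777777777777777777777777777754.3
```

```bash
python3 - <<'E'
import cv2,numpy as np
a=cv2.imread('pics/side0.png').astype(int); b=cv2.imread('pics/side1.png').astype(int)
print(a.mean(),b.mean(), np.median(b[:,:,1]/np.maximum(a[:,:,1],1)))
f=lambda g:cv2.resize(g.mean(2).astype(np.float32),(80,40),interpolation=cv2.INTER_AREA)
A,B=f(a),f(b)
for r in range(0,40): print('%3d '%(r*10)+''.join('#' if abs(A[r,c]*1.0-B[r,c])>25 else '+' if abs(A[r,c]-B[r,c])>12 else '.' for c in range(80)))
E
```

```text
90.79703776041667 100.04235677083334 1.087837837837838
  0 #######+######.++++...##........................................................
 10 #######.######........##........................................................
 20 #######+######..+#++..##........................................................
 30 ########.+....#####+..##........................................................
 40 ########.......++##.+++#........................................................
 50 ###+####+......+###.++.#+.......................................................
 60 #####+..+......####+.+.#+.......................................................
 70 ....#++##+.....#####+.+##.............+..++++++++++.............................
 80 ..+#######.....+#####+###............+++++++++++.++.............................
 90 .+########.....+#####+.##............++++++++++.................................
100 ..########+.....#####++##...+++.............+++.................................
110 ..#########.....#########++..+++.+++............................................
120 ..+########.....#####
[... 1654 characters left out ...]
.....++++++++.......
320 ++++++++++++++####....+.+.#####......................................++++.......
330 ++++++++++++++#####..+++#.##+..+++.......................................++.....
340 ++..+++.+++++++####+.+........+++++++........................................++.
350 ..+.++.+++++++++++++++........++++++++++........................................
360 ...+++.++++++++++++............++++++++++++.....................................
370 ....+.+++.++++++...............+++++++++++++++..................................
380 .....+++..++++++..+............++++++++++++++++++...............................
390 ...+...++++++.+++++............+++++++++++++++++++++............................
```

```bash
python3 - <<'E'
from h import *
s=r.get_state(); print(s['time_s'],np.round(s['tcp_pos'],3),np.round(s['joints'],1))
r.capture('side'); c=snap('side','side2.png')
a=cv2.imread('pics/side0.png').astype(int); b=cv2.imread('pics/side2.png').astype(int); b1=cv2.imread('pics/side1.png').astype(int)
print('2 vs 1',np.abs(b-b1).mean())
f=lambda g:cv2.resize(g.mean(2).astype(np.float32),(80,40),interpolation=cv2.INTER_AREA)
B=f(b)
for q in range(0,34): print('%3d '%(q*10)+''.join('%x'%min(15,int(B[q,x]/16)) for x in range(0,60)))
E
```

```text
16.85 [ 0.226 -0.418  0.639] [ -37.8    3.7   35.2   -0.  -121.5   90.9]
2 vs 1 1.7485872395833333
  0 444444444444432111112112555555555555555555666665555555555555
 10 444444444444442111112112555555555555555555555555555555555555
 20 444444444444542211112211455555555555555555555555555555555555
 30 444444444445552211112211455555555555555655555555555555555555
 40 444444455555442211112211455555565666555666655565555655555555
 50 444445444333223211112211355555666666666666655566666655555555
 60 444433222333444221111211355556666666666667988776666665656555
 70 32222334455555522111122125555666666668a98bcccccccbb655566556
 80 2334455555555553211112212555566666666bccccccbccc9b9522233344
 90 4555555555555553211112211554444455556aaaabbbabc8597842111111
100 5555555555555554211112211358aaa9876668888899aaa5566542111111
110 55555555555555542211122118a36aa9899a966666777774455421111111
120 555555555555555522111121179549a86778776565666665423211111111
130 555555555555555532111122168337a72334465494787775132111111111
140 555555555555543342111122139336a96775534465579794141111111111
150 555555555544357a921111
[... 508 characters left out ...]
aaaaa633322211399554437aaa536aaaaaaaaaa66aaaa56677
240 9987899aaaaaaa942222221188655557744657aabaaababba66977a75556
250 877777789aaaaa52112211116875558a978964567aabaaaba87845aa3344
260 777777777889aa3111111111355559a979a979a954457aaaaaa846a73333
270 777777777789aa711111112323458a97aa979a98655554468aaa77a96433
280 8777777779aaaaa83111233212235879a979aa865555555554458aaaaaa9
290 999877799a9a9aba82222222112255677689a86555555555555554458aaa
300 99999899999aaaaa31222222213255566667765555555555555555554445
310 999999999999aaa943222222222455555556655555555555555555555555
320 99999999999aaaaa43222222234555567555555555555555555555555555
330 9999999999999aaaa54322234975568aaa87555555555555555555555555
```

```bash
python3 - <<'E'
from h import *
F=np.mean([r.capture('side')['frame'].astype(float) for _ in range(8)],0); np.save('F.npy',F)
a=cv2.imread('pics/side0.png')[:,:,::-1].astype(float)
print('px',F[30,352],F[30,330],F[30,385],F[5,352], 'old',a[28:33,350:355].mean((0,1)),a[28:33,383:388].mean((0,1)))
g=F.mean(2); 
for v in range(0,76,2): print('%2d '%v+' '.join('%3d'%g[v:v+2,u:u+2].mean() for u in range(310,400,2)))
E
```

```text
px [106.375  96.     80.   ] [107.75   96.5    82.125] [106.875  95.625  80.75 ] [109.375  97.875  81.   ] old [99.28 89.   75.32] [99.04 88.52 74.8 ]
 0  94  94  95  95  89  89  96  96  89  57  48  63  91  95  95  96  96  96  95  96  95  95  95  95  96  96  96  96  96  95  96  95  96  95  96  95  82  53  48  66  92  96  95  94  94
 2  94  95  94  95  89  89  96  96  95  90  84  92  96  96  96  96  95  96  95  96  96  96  96  96  96  96  96  96  96  96  96  96  96  96  95  95  95  88  84  92  96  95  95  90  94
 4  95  94  95  95  89  89  96  96  96  93  87  95  96  96  96  96  96  96  96  96  96  96  96  96  96  96  96  96  96  96  96  96  96  95  96  95  96  93  90  96  96  95  95  85  93
 6  94  95  95  95  90  89  96  96  96  92  80  95  96  96  96  96  96  96  96  96  95  96  96  96  96  96  96  96  96  96  96  96  96  96  96  96  96  85  85  96  96  96  95  85  93
 8  95  95  95  95  90  90  96  96  96  94  90  96  96  96  96  96  96  96  96  96  96  96  96  96  96  96  96  96  96  96  96  96  96  96  96  96  96  82  85  96  96  96  95  90  94
10  95  95  95  94  92  89  94  94
[... 5304 characters left out ...]
 96  96  96 138 196 202 201 201 201 202 202 202 202 202 202 202 202 202 202 201 198 196 195 193 179 169 162 164 159 139 118 116 108 100  98  97  96  97
70  95  96  97  97  96  96  96  96  96 108 173 200 200 201 201 201 201 202 201 202 202 203 202 203 203 203 203 203 202 202 201 200 201 201 197 201 199 196 194 182 167 160 144 124 118
72 109 103  98  98  97  96  96  96  96 138 195 199 199 198 199 199 199 200 200 201 201 202 202 202 202 202 200 200 203 203 198 199 202 202 202 202 202 203 203 203 203 203 201 198 196
74 183 173 165 161 144 123 118 117 118 166 191 191 190 190 191 193 193 194 195 195 196 197 198 199 200 200 195 195 203 202 190 196 203 202 202 202 202 202 203 203 202 203 202 202 202
```

The averaged picture shows the beige hand against the wall. The finger is about 25 mm wide and ends near row 59, but the reported TCP projects to row 74. So the real tips sit roughly 19 mm higher than the TCP and I have been pushing too high. I'll work out the heights.

```bash
python3 - <<'E'
from h import *
from scipy.optimize import brentq
s=r.get_state(); t=np.array(s['tcp_pos']); c=r.capture('side'); 
cam=np.array(c['world_from_camera'])[:3,3]; e=(cam-t); e[2]=0; e/=np.linalg.norm(e)
f=lambda y,row: brentq(lambda h:proj(c,t+e*y+[0,0,h])[1]-row,-.1,.3)
for y in(0,.01,.02): print('tip row 59.5 y',y,round(f(y,59.5),4))
for y in(.047,.07,.0965): print('body row 12.5 y',y,round(f(y,12.5),4), proj(c,t+e*y+[0,0,f(y,12.5)]).round(0), 'halfwidth', 37/ (c['fx']/np.linalg.norm(cam-t-e*y)))
F=np.load('F.npy').mean(2)
for v in (16,22,30,40,48,54,57): 
    i=np.arange(338,374); print(v,F[v-1:v+2,i].mean(0).round(0).astype(int))
E
```

```text
tip row 59.5 y 0 0.019
tip row 59.5 y 0.01 0.0215
tip row 59.5 y 0.02 0.024
body row 12.5 y 0.047 0.0816 [356.  12.] halfwidth 0.046644460585834734
body row 12.5 y 0.07 0.085 [356.  12.] halfwidth 0.044765741372586716
body row 12.5 y 0.0965 0.089 [356.  13.] halfwidth 0.04261117708509868
16 [96 95 96 95 95 95 96 96 94 90 88 92 93 93 93 93 94 93 93 93 93 94 93 93
 93 93 93 93 93 95 95 95 95 95 95 95]
22 [96 95 96 96 96 96 96 96 95 93 92 93 93 93 93 94 94 94 93 94 93 93 93 93
 93 94 92 90 90 94 95 95 96 95 96 95]
30 [96 96 96 96 95 96 95 95 95 94 93 94 94 94 94 94 94 94 94 94 94 94 94 94
 94 94 93 90 89 94 96 96 96 96 96 95]
40 [96 97 96 96 96 96 96 95 91 89 93 94 94 94 94 95 95 94 94 94 95 95 95 95
 95 95 94 94 95 96 96 96 96 96 96 96]
48 [96 96 96 97 97 97 97 95 86 84 93 96 96 96 96 95 96 96 96 96 97 96 96 96
 97 94 86 85 94 96 97 97 96 96 96 96]
54 [97 97 97 98 97 97 97 96 90 89 95 98 98 98 98 97 97 98 98 98 97 97 98 98
 97 98 97 96 96 97 96 97 97 97 96 97]
57 [96 97 97 97 97 97 97 96 90 87 90 91 91 91 91 91 91 91 91 91 92 91 92 91
 91 92 93 96 96 96 97 96 97 97 97 97]
```

The silhouette shows why the pushes tipped the jar. The front (+x) face of the finger widens by 2–3 mm further up, so it met the jar high. The back (−x) face is widest right at the tip, so I'll push with that face by turning the hand half round. The tips are about 20 mm above the reported TCP and the gripper body about 86 mm above it.

>>> drive_tool(
  commands=[
    {"tx": 0.05, "ty": 0.035, "tz": -0.06, "turn": -0.09, "hand": 1},
    {"tx": 0.1, "ty": 0.07, "tz": -0.12, "turn": -0.18, "hand": 1},
    {"tx": 0.15, "ty": 0.1, "tz": -0.18, "turn": -0.27, "hand": 1},
    {"tx": 0.2, "ty": 0.14, "tz": -0.24, "turn": -0.36, "hand": 1},
    {"tx": 0.25, "ty": 0.17, "tz": -0.3, "turn": -0.45, "hand": 1},
    {"tx": 0.3, "ty": 0.21, "tz": -0.36, "turn": -0.54, "hand": 1},
    {"tx": 0.35, "ty": 0.24, "tz": -0.42, "turn": -0.63, "hand": 1},
    {"tx": 0.4, "ty": 0.28, "tz": -0.48, "turn": -0.72, "hand": 1},
    {"tx": 0.45, "ty": 0.31, "tz": -0.54, "turn": -0.81, "hand": 1},
    {"tx": 0.49, "ty": 0.33, "tz": -0.6, "turn": -0.9, "hand": 1},
  ],
)

```text
time_s: 18.4
tcp_pos: [0.5175, -0.2203, 0.2836]
eef_rot: [-179.9, 0.0, -118.1]
contact_force: [-0.0, -0.3, 0.3]
gripper_width: 0.0005
gripper_force: 0.0
```

>>> drive_tool(
  commands=[
    {"tx": 0.03, "ty": 0.02, "tz": -0.04, "turn": -0.09, "hand": 1},
    {"tx": 0.03, "ty": 0.03, "tz": -0.05, "turn": -0.18, "hand": 1},
    {"tx": 0.03, "ty": 0.03, "tz": -0.05, "turn": -0.27, "hand": 1},
    {"tx": 0.03, "ty": 0.03, "tz": -0.05, "turn": -0.3, "hand": 1},
    {"tx": 0.03, "ty": 0.03, "tz": -0.05, "turn": -0.3, "hand": 1},
  ],
)

```text
time_s: 18.9
tcp_pos: [0.5341, -0.2034, 0.2541]
eef_rot: [180.0, -0.0, -144.9]
contact_force: [-0.1, -0.3, 0.3]
gripper_width: 0.0007
gripper_force: 0.0
```

```bash
cat > st.py <<'E'
from h import *
import sys
S=np.array((.6225,-.1416)); d=np.array((.818,.575)); n=np.array((-.575,.818))
s=r.get_state(); t=np.array(s['tcp_pos']); print(s['time_s'],t.round(4),np.round(s['eef_rot'],1),'F',np.round(s['contact_force'],1),'toS',((S-t[:2])@d).round(4),'lat',((S-t[:2])@n).round(4))
for nm,(u,v,hw) in dict(top=(429,160,9),side=(401,210,8)).items():
    c=r.capture(nm)['frame']
    b=cv2.imread(f'pics/{nm}0.png')[:,:,::-1]
    tp=np.ascontiguousarray(b[v-hw-2:v+hw+3,u-hw-2:u+hw+3]); I=np.ascontiguousarray(c[v-40:v+41,u-40:u+41])
    tp,I=[cv2.resize(x,None,fx=8,fy=8,interpolation=cv2.INTER_CUBIC) for x in(tp,I)]
    _,sc,_,p=cv2.minMaxLoc(cv2.matchTemplate(I,tp,cv2.TM_CCOEFF_NORMED))
    q=np.array(p)/8-(40-hw-2); f=r.capture(nm)
    w=(hit(f,u+q[0],v+q[1],.156)-hit(f,u,v,.156))[:2]
    print(nm,round(sc,2),'shift px',q,'mm along/left',(1e3*w@d).round(1),(1e3*w@n).round(1))
E
python3 st.py
```

```text
18.9 [ 0.5341 -0.2034  0.2541] [ 180.    -0.  -144.9] F [-0.1 -0.3  0.3] toS 0.1078 lat -0.0003
top 0.49 shift px [-29.      9.125] mm along/left 20.7 72.3
side 0.78 shift px [ 0.    -0.375] mm along/left 1.8 0.4
```

>>> drive_tool(
  commands=[
    {"tx": 0, "ty": 0, "tz": -0.08, "turn": 0, "hand": 1},
    {"tx": 0, "ty": 0, "tz": -0.16, "turn": 0, "hand": 1},
    {"tx": 0, "ty": 0, "tz": -0.24, "turn": 0, "hand": 1},
    {"tx": 0, "ty": 0, "tz": -0.29, "turn": 0, "hand": 1},
    {"tx": 0.01, "ty": 0.007, "tz": -0.3, "turn": 0, "hand": 1},
    {"tx": 0.03, "ty": 0.021, "tz": -0.3, "turn": 0, "hand": 1},
    {"tx": 0.05, "ty": 0.035, "tz": -0.3, "turn": 0, "hand": 1},
    {"tx": 0.065, "ty": 0.0455, "tz": -0.3, "turn": 0, "hand": 1},
    {"tx": 0.07, "ty": 0.049, "tz": -0.3, "turn": 0, "hand": 1},
    {"tx": 0.07, "ty": 0.049, "tz": -0.3, "turn": 0, "hand": 1},
  ],
)

```text
time_s: 20.1
tcp_pos: [0.5772, -0.1735, 0.0751]
eef_rot: [-180.0, 0.1, -144.8]
contact_force: [-0.1, 0.9, 0.7]
gripper_width: 0.0001
gripper_force: 0.0
```

```bash
python3 st.py
```

```text
20.1 [ 0.5772 -0.1735  0.0751] [-1.800e+02  1.000e-01 -1.448e+02] F [-0.1  0.9  0.7] toS 0.0554 lat 0.0
top 0.52 shift px [-19.5 -29. ] mm along/left 86.6 -3.5
side 0.49 shift px [  2.125 -30.   ] mm along/left 166.3 31.5
```

>>> drive_tool(
  commands=[
    {"tx": 0.004, "ty": 0.0028, "tz": 0, "turn": 0, "hand": 1},
    {"tx": 0.008, "ty": 0.0056, "tz": 0, "turn": 0, "hand": 1},
    {"tx": 0.011, "ty": 0.0077, "tz": 0, "turn": 0, "hand": 1},
    {"tx": 0.0135, "ty": 0.0095, "tz": 0, "turn": 0, "hand": 1},
    {"tx": 0.016, "ty": 0.0112, "tz": 0, "turn": 0, "hand": 1},
    {"tx": 0.018, "ty": 0.0126, "tz": 0, "turn": 0, "hand": 1},
    {"tx": 0.0196, "ty": 0.0138, "tz": 0, "turn": 0, "hand": 1},
    {"tx": 0.0196, "ty": 0.0138, "tz": 0, "turn": 0, "hand": 1},
  ],
)

```text
time_s: 21.1
tcp_pos: [0.588, -0.1658, 0.0744]
eef_rot: [-180.0, 0.0, -144.9]
contact_force: [-0.1, -0.8, -0.0]
gripper_width: 0.0004
gripper_force: 0.5
```

>>> drive_tool(
  commands=[
    {"tx": -0.005, "ty": -0.0035, "tz": 0, "turn": 0, "hand": 1},
    {"tx": -0.02, "ty": -0.014, "tz": 0, "turn": 0, "hand": 1},
    {"tx": -0.05, "ty": -0.035, "tz": 0, "turn": 0, "hand": 1},
    {"tx": -0.09, "ty": -0.063, "tz": 0, "turn": 0, "hand": 1},
    {"tx": -0.09, "ty": -0.063, "tz": 0.06, "turn": 0, "hand": 1},
    {"tx": -0.09, "ty": -0.063, "tz": 0.14, "turn": 0, "hand": 1},
    {"tx": -0.09, "ty": -0.063, "tz": 0.22, "turn": 0, "hand": 1},
    {"tx": -0.09, "ty": -0.063, "tz": 0.3, "turn": 0, "hand": 1},
    {"tx": -0.09, "ty": -0.063, "tz": 0.3, "turn": 0, "hand": 1},
  ],
)

```text
time_s: 22.0
tcp_pos: [0.5366, -0.2051, 0.2622]
eef_rot: [-179.5, 0.5, -144.8]
contact_force: [0.6, -0.1, 0.1]
gripper_width: 0.0005
gripper_force: 0.0
```

```bash
python3 st.py; python3 st.py
```

```text
22.0 [ 0.5366 -0.2051  0.2622] [-179.5    0.5 -144.8] F [ 0.6 -0.1  0.1] toS 0.1068 lat 0.0025
top 0.5 shift px [-29.     13.875] mm along/left 11.0 79.2
side 0.78 shift px [ 0.  -0.5] mm along/left 2.4 0.6
22.2 [ 0.5328 -0.2036  0.2533] [ 179.9   -0.  -144.9] F [ 0.2  0.1 -0.8] toS 0.109 lat -0.0009
top 0.48 shift px [-29.      9.625] mm along/left 19.6 73.1
side 0.78 shift px [ 0.  -0.5] mm along/left 2.4 0.6
```

```bash
cat > sd.py <<'E'
from h import *
import sys,os
S=np.array((.6225,-.1416)); d=np.array((.818,.575)); n=np.array((-.575,.818)); u,v=401,214
s=r.get_state(); t=np.array(s['tcp_pos']); print(s['time_s'],t.round(4),np.round(s['eef_rot'][2],1),'toS',((S-t[:2])@d).round(4),'lat',((S-t[:2])@n).round(4))
A=np.float32(np.mean([r.capture('side')['frame'].mean(2) for _ in range(3)],0)); f=r.capture('side')
def up(x): return cv2.resize(np.ascontiguousarray(x),None,fx=16,fy=16,interpolation=cv2.INTER_CUBIC)
if sys.argv[1]=='ref': np.save('sref.npy',A)
for nm,R in(('start',cv2.imread('pics/side0.png').mean(2).astype(np.float32)),('ref',np.load('sref.npy'))):
    tp=up(R[v-14:v+25,u-13:u+14]); I=up(A[v-22:v+33,u-21:u+22])
    _,sc,_,p=cv2.minMaxLoc(cv2.matchTemplate(I,tp,cv2.TM_CCOEFF_NORMED)); q=np.array(p)/16-8
    w=(hit(f,u+q[0],v+q[1],.12)-hit(f,u,v,.12))[:2]; print(nm,round(sc,3),q,'mm along/left',(1e3*w@d).round(1),(1e3*w@n).round(1))
E
python3 sd.py ref
```

```text
22.4 [ 0.5333 -0.2036  0.2531] -144.9 toS 0.1086 lat -0.0006
start 0.872 [-0.0625 -0.4375] mm along/left 2.1 0.7
ref 1.0 [0. 0.] mm along/left 0.0 0.0
```

>>> drive_tool(
  commands=[
    {"tx": 0, "ty": 0, "tz": -0.08, "turn": 0, "hand": 1},
    {"tx": 0, "ty": 0, "tz": -0.16, "turn": 0, "hand": 1},
    {"tx": 0, "ty": 0, "tz": -0.24, "turn": 0, "hand": 1},
    {"tx": 0, "ty": 0, "tz": -0.29, "turn": 0, "hand": 1},
    {"tx": 0.01, "ty": 0.007, "tz": -0.304, "turn": 0, "hand": 1},
    {"tx": 0.03, "ty": 0.021, "tz": -0.304, "turn": 0, "hand": 1},
    {"tx": 0.05, "ty": 0.036, "tz": -0.304, "turn": 0, "hand": 1},
    {"tx": 0.06, "ty": 0.043, "tz": -0.304, "turn": 0, "hand": 1},
    {"tx": 0.06, "ty": 0.043, "tz": -0.304, "turn": 0, "hand": 1},
    {"tx": 0.06, "ty": 0.043, "tz": -0.304, "turn": 0, "hand": 1},
  ],
)

```text
time_s: 23.6
tcp_pos: [0.5704, -0.1775, 0.0728]
eef_rot: [-180.0, 0.1, -144.8]
contact_force: [0.3, -1.2, -0.5]
gripper_width: 0.0007
gripper_force: 0.0
```

>>> drive_tool(
  commands=[
    {"tx": 0.0136, "ty": 0.0096, "tz": 0, "turn": 0, "hand": 1},
    {"tx": 0.027, "ty": 0.019, "tz": 0, "turn": 0, "hand": 1},
    {"tx": 0.0, "ty": 0.0, "tz": 0, "turn": 0, "hand": 1},
    {"tx": -0.04, "ty": -0.028, "tz": 0, "turn": 0, "hand": 1},
    {"tx": -0.06, "ty": -0.042, "tz": 0.05, "turn": 0, "hand": 1},
    {"tx": -0.06, "ty": -0.042, "tz": 0.13, "turn": 0, "hand": 1},
    {"tx": -0.06, "ty": -0.042, "tz": 0.21, "turn": 0, "hand": 1},
    {"tx": -0.06, "ty": -0.042, "tz": 0.29, "turn": 0, "hand": 1},
    {"tx": -0.06, "ty": -0.042, "tz": 0.304, "turn": 0, "hand": 1},
    {"tx": -0.06, "ty": -0.042, "tz": 0.304, "turn": 0, "hand": 1},
  ],
)

```text
time_s: 24.6
tcp_pos: [0.5348, -0.2032, 0.2567]
eef_rot: [-179.8, 0.2, -144.9]
contact_force: [-1.2, -0.3, -1.0]
gripper_width: 0.0003
gripper_force: 0.0
```

```bash
python3 sd.py go
```

```text
24.6 [ 0.5348 -0.2032  0.2567] -144.9 toS 0.1071 lat -0.0
start 0.872 [ 0.0625 -0.6875] mm along/left 3.5 0.6
ref 0.996 [ 0.125 -0.25 ] mm along/left 1.4 -0.0
```

>>> drive_tool(
  commands=[
    {"tx": 0, "ty": 0, "tz": -0.08, "turn": 0, "hand": 1},
    {"tx": 0, "ty": 0, "tz": -0.16, "turn": 0, "hand": 1},
    {"tx": 0, "ty": 0, "tz": -0.24, "turn": 0, "hand": 1},
    {"tx": 0, "ty": 0, "tz": -0.29, "turn": 0, "hand": 1},
    {"tx": 0.01, "ty": 0.007, "tz": -0.305, "turn": 0, "hand": 1},
    {"tx": 0.03, "ty": 0.021, "tz": -0.305, "turn": 0, "hand": 1},
    {"tx": 0.05, "ty": 0.035, "tz": -0.305, "turn": 0, "hand": 1},
    {"tx": 0.06, "ty": 0.042, "tz": -0.305, "turn": 0, "hand": 1},
    {"tx": 0.06, "ty": 0.042, "tz": -0.305, "turn": 0, "hand": 1},
    {"tx": 0.06, "ty": 0.042, "tz": -0.305, "turn": 0, "hand": 1},
  ],
)

```text
time_s: 25.8
tcp_pos: [0.5704, -0.1775, 0.0722]
eef_rot: [-180.0, 0.1, -144.8]
contact_force: [-0.6, -0.4, 0.4]
gripper_width: 0.0003
gripper_force: 0.0
```

>>> drive_tool(
  commands=[
    {"tx": 0.015, "ty": 0.0105, "tz": 0, "turn": 0, "hand": 1},
    {"tx": 0.03, "ty": 0.021, "tz": 0, "turn": 0, "hand": 1},
    {"tx": 0.0, "ty": 0.0, "tz": 0, "turn": 0, "hand": 1},
    {"tx": 0.0, "ty": 0.0, "tz": 0, "turn": 0, "hand": 1},
    {"tx": 0.0, "ty": 0.0, "tz": 0, "turn": 0, "hand": 1},
    {"tx": 0.016, "ty": 0.011, "tz": 0, "turn": 0, "hand": 1},
    {"tx": 0.032, "ty": 0.022, "tz": 0, "turn": 0, "hand": 1},
    {"tx": 0.0, "ty": 0.0, "tz": 0, "turn": 0, "hand": 1},
    {"tx": 0.0, "ty": 0.0, "tz": 0, "turn": 0, "hand": 1},
  ],
)

```text
time_s: 26.7
tcp_pos: [0.5694, -0.1776, 0.0711]
eef_rot: [180.0, -0.0, -144.9]
contact_force: [1.1, 0.2, -0.6]
gripper_width: 0.0002
gripper_force: 0.0
```

>>> drive_tool(
  commands=[
    {"tx": -0.06, "ty": -0.042, "tz": 0.02, "turn": 0, "hand": 1},
    {"tx": -0.06, "ty": -0.042, "tz": 0.1, "turn": 0, "hand": 1},
    {"tx": -0.06, "ty": -0.042, "tz": 0.18, "turn": 0, "hand": 1},
    {"tx": -0.06, "ty": -0.042, "tz": 0.26, "turn": 0, "hand": 1},
    {"tx": -0.06, "ty": -0.042, "tz": 0.305, "turn": 0, "hand": 1},
  ],
)

```text
time_s: 27.2
tcp_pos: [0.5361, -0.2031, 0.2593]
eef_rot: [-179.7, 0.2, -144.8]
contact_force: [0.6, -0.2, -0.1]
gripper_width: 0.0003
gripper_force: 0.0
```

```bash
python3 sd.py go
```

```text
27.2 [ 0.5361 -0.2031  0.2593] -144.8 toS 0.106 lat 0.0006
start 0.853 [ 0.3125 -1.3125] mm along/left 6.9 0.7
ref 0.976 [ 0.3125 -0.75  ] mm along/left 4.1 0.0
```

The brisk light taps with the back face slide the jar without tilting it, about 1.4 mm each and straight along the line. About 8 mm is left.

>>> drive_tool(
  commands=[
    {"tx": 0, "ty": 0, "tz": -0.08, "turn": 0, "hand": 1},
    {"tx": 0, "ty": 0, "tz": -0.16, "turn": 0, "hand": 1},
    {"tx": 0, "ty": 0, "tz": -0.24, "turn": 0, "hand": 1},
    {"tx": 0, "ty": 0, "tz": -0.29, "turn": 0, "hand": 1},
    {"tx": 0.015, "ty": 0.011, "tz": -0.306, "turn": 0, "hand": 1},
    {"tx": 0.035, "ty": 0.026, "tz": -0.306, "turn": 0, "hand": 1},
    {"tx": 0.055, "ty": 0.039, "tz": -0.306, "turn": 0, "hand": 1},
    {"tx": 0.0645, "ty": 0.046, "tz": -0.306, "turn": 0, "hand": 1},
    {"tx": 0.0645, "ty": 0.046, "tz": -0.306, "turn": 0, "hand": 1},
  ],
)

```text
time_s: 28.3
tcp_pos: [0.5747, -0.1745, 0.0721]
eef_rot: [-179.9, 0.1, -144.8]
contact_force: [-0.5, -0.7, -0.5]
gripper_width: 0.0005
gripper_force: 0.0
```

>>> drive_tool(
  commands=[
    {"tx": 0.014, "ty": 0.0098, "tz": 0, "turn": 0, "hand": 1},
    {"tx": 0.028, "ty": 0.0196, "tz": 0, "turn": 0, "hand": 1},
    {"tx": 0.0, "ty": 0.0, "tz": 0, "turn": 0, "hand": 1},
    {"tx": 0.0, "ty": 0.0, "tz": 0, "turn": 0, "hand": 1},
    {"tx": 0.0, "ty": 0.0, "tz": 0, "turn": 0, "hand": 1},
    {"tx": 0.015, "ty": 0.0105, "tz": 0, "turn": 0, "hand": 1},
    {"tx": 0.03, "ty": 0.021, "tz": 0, "turn": 0, "hand": 1},
    {"tx": 0.0, "ty": 0.0, "tz": 0, "turn": 0, "hand": 1},
    {"tx": 0.0, "ty": 0.0, "tz": 0, "turn": 0, "hand": 1},
  ],
)

```text
time_s: 29.2
tcp_pos: [0.5721, -0.1753, 0.0706]
eef_rot: [180.0, -0.0, -144.9]
contact_force: [-0.4, -0.4, 0.7]
gripper_width: 0.0006
gripper_force: 0.0
```

>>> drive_tool(
  commands=[
    {"tx": -0.065, "ty": -0.046, "tz": 0.02, "turn": 0, "hand": 1},
    {"tx": -0.065, "ty": -0.046, "tz": 0.1, "turn": 0, "hand": 1},
    {"tx": -0.065, "ty": -0.046, "tz": 0.18, "turn": 0, "hand": 1},
    {"tx": -0.065, "ty": -0.046, "tz": 0.26, "turn": 0, "hand": 1},
    {"tx": -0.065, "ty": -0.046, "tz": 0.306, "turn": 0, "hand": 1},
  ],
)

```text
time_s: 29.7
tcp_pos: [0.5357, -0.2031, 0.2591]
eef_rot: [-179.8, 0.2, -144.8]
contact_force: [0.4, -0.9, -0.8]
gripper_width: 0.0003
gripper_force: 0.0
```

```bash
python3 sd.py go
```

```text
29.7 [ 0.5357 -0.2031  0.2591] -144.8 toS 0.1064 lat 0.0004
start 0.834 [ 0.8125 -1.8125] mm along/left 10.0 -0.1
ref 0.955 [ 0.875  -1.1875] mm along/left 6.9 -0.9
```

>>> drive_tool(
  commands=[
    {"tx": 0, "ty": 0, "tz": -0.08, "turn": 0, "hand": 1},
    {"tx": 0, "ty": 0, "tz": -0.16, "turn": 0, "hand": 1},
    {"tx": 0, "ty": 0, "tz": -0.24, "turn": 0, "hand": 1},
    {"tx": 0, "ty": 0, "tz": -0.29, "turn": 0, "hand": 1},
    {"tx": 0.015, "ty": 0.011, "tz": -0.306, "turn": 0, "hand": 1},
    {"tx": 0.035, "ty": 0.026, "tz": -0.306, "turn": 0, "hand": 1},
    {"tx": 0.055, "ty": 0.039, "tz": -0.306, "turn": 0, "hand": 1},
    {"tx": 0.0675, "ty": 0.048, "tz": -0.306, "turn": 0, "hand": 1},
    {"tx": 0.0675, "ty": 0.048, "tz": -0.306, "turn": 0, "hand": 1},
  ],
)

```text
time_s: 30.8
tcp_pos: [0.5765, -0.1732, 0.0721]
eef_rot: [-179.9, 0.1, -144.8]
contact_force: [-0.5, 0.1, 0.3]
gripper_width: 0.0005
gripper_force: 0.0
```

>>> drive_tool(
  commands=[
    {"tx": 0.0145, "ty": 0.0102, "tz": 0, "turn": 0, "hand": 1},
    {"tx": 0.029, "ty": 0.0204, "tz": 0, "turn": 0, "hand": 1},
    {"tx": 0.0, "ty": 0.0, "tz": 0, "turn": 0, "hand": 1},
    {"tx": 0.0, "ty": 0.0, "tz": 0, "turn": 0, "hand": 1},
    {"tx": 0.0, "ty": 0.0, "tz": 0, "turn": 0, "hand": 1},
    {"tx": 0.0155, "ty": 0.0108, "tz": 0, "turn": 0, "hand": 1},
    {"tx": 0.031, "ty": 0.0217, "tz": 0, "turn": 0, "hand": 1},
    {"tx": 0.0, "ty": 0.0, "tz": 0, "turn": 0, "hand": 1},
    {"tx": 0.0, "ty": 0.0, "tz": 0, "turn": 0, "hand": 1},
  ],
)

```text
time_s: 31.7
tcp_pos: [0.5736, -0.1741, 0.0707]
eef_rot: [180.0, -0.0, -144.9]
contact_force: [0.8, -0.1, 0.3]
gripper_width: 0.0002
gripper_force: 0.0
```

>>> drive_tool(
  commands=[
    {"tx": -0.0675, "ty": -0.048, "tz": 0.02, "turn": 0, "hand": 1},
    {"tx": -0.0675, "ty": -0.048, "tz": 0.1, "turn": 0, "hand": 1},
    {"tx": -0.0675, "ty": -0.048, "tz": 0.18, "turn": 0, "hand": 1},
    {"tx": -0.0675, "ty": -0.048, "tz": 0.26, "turn": 0, "hand": 1},
    {"tx": -0.0675, "ty": -0.048, "tz": 0.306, "turn": 0, "hand": 1},
  ],
)

```text
time_s: 32.2
tcp_pos: [0.5358, -0.203, 0.259]
eef_rot: [-179.8, 0.2, -144.8]
contact_force: [1.2, 0.5, 0.0]
gripper_width: 0.0006
gripper_force: 0.0
```

```bash
python3 sd.py go
```

```text
32.2 [ 0.5358 -0.203   0.259 ] -144.8 toS 0.1063 lat 0.0004
start 0.808 [ 1.0625 -2.25  ] mm along/left 12.5 -0.2
ref 0.929 [ 1.125  -1.5625] mm along/left 9.0 -1.2
```

>>> drive_tool(
  commands=[
    {"tx": 0, "ty": 0, "tz": -0.08, "turn": 0, "hand": 1},
    {"tx": 0, "ty": 0, "tz": -0.16, "turn": 0, "hand": 1},
    {"tx": 0, "ty": 0, "tz": -0.24, "turn": 0, "hand": 1},
    {"tx": 0, "ty": 0, "tz": -0.29, "turn": 0, "hand": 1},
    {"tx": 0.015, "ty": 0.011, "tz": -0.306, "turn": 0, "hand": 1},
    {"tx": 0.035, "ty": 0.026, "tz": -0.306, "turn": 0, "hand": 1},
    {"tx": 0.055, "ty": 0.039, "tz": -0.306, "turn": 0, "hand": 1},
    {"tx": 0.0705, "ty": 0.05, "tz": -0.306, "turn": 0, "hand": 1},
    {"tx": 0.0705, "ty": 0.05, "tz": -0.306, "turn": 0, "hand": 1},
  ],
)

```text
time_s: 33.3
tcp_pos: [0.5786, -0.1719, 0.0721]
eef_rot: [-179.9, 0.1, -144.8]
contact_force: [-1.3, 0.4, -0.0]
gripper_width: 0.0005
gripper_force: 0.0
```

>>> drive_tool(
  commands=[
    {"tx": 0.015, "ty": 0.0105, "tz": 0, "turn": 0, "hand": 1},
    {"tx": 0.03, "ty": 0.021, "tz": 0, "turn": 0, "hand": 1},
    {"tx": 0.0, "ty": 0.0, "tz": 0, "turn": 0, "hand": 1},
    {"tx": -0.05, "ty": -0.035, "tz": 0.02, "turn": 0, "hand": 1},
    {"tx": -0.05, "ty": -0.035, "tz": 0.1, "turn": 0, "hand": 1},
    {"tx": -0.04, "ty": -0.03, "tz": 0.18, "turn": 0.09, "hand": 1},
    {"tx": -0.02, "ty": -0.02, "tz": 0.22, "turn": 0.18, "hand": 1},
    {"tx": -0.01, "ty": -0.01, "tz": 0.22, "turn": 0.27, "hand": 1},
    {"tx": -0.01, "ty": -0.01, "tz": 0.22, "turn": 0.36, "hand": 1},
    {"tx": -0.01, "ty": -0.01, "tz": 0.22, "turn": 0.45, "hand": 1},
  ],
)

```text
time_s: 34.3
tcp_pos: [0.5705, -0.1786, 0.2033]
eef_rot: [-180.0, 0.0, -104.0]
contact_force: [-0.2, -0.4, -0.4]
gripper_width: 0.0009
gripper_force: 0.0
```

>>> drive_tool(
  commands=[
    {"tx": 0, "ty": 0, "tz": 0, "turn": 0.09, "hand": 1},
    {"tx": 0, "ty": 0, "tz": 0, "turn": 0.18, "hand": 1},
    {"tx": 0, "ty": 0, "tz": 0, "turn": 0.27, "hand": 1},
    {"tx": 0, "ty": 0, "tz": 0, "turn": 0.36, "hand": 1},
    {"tx": 0, "ty": 0, "tz": 0, "turn": 0.45, "hand": 1},
    {"tx": 0, "ty": 0, "tz": 0, "turn": 0.54, "hand": 1},
    {"tx": 0, "ty": 0, "tz": 0, "turn": 0.63, "hand": 1},
    {"tx": 0, "ty": 0, "tz": 0, "turn": 0.72, "hand": 1},
    {"tx": 0, "ty": 0, "tz": 0, "turn": 0.81, "hand": 1},
    {"tx": 0, "ty": 0, "tz": 0, "turn": 0.9, "hand": 1},
  ],
)

```text
time_s: 35.3
tcp_pos: [0.5703, -0.1788, 0.2031]
eef_rot: [-180.0, -0.0, -23.0]
contact_force: [0.1, 0.2, -0.3]
gripper_width: 0.0003
gripper_force: 0.0
```

>>> drive_tool(
  commands=[
    {"tx": 0, "ty": 0, "tz": 0, "turn": 0.09, "hand": 1},
    {"tx": 0, "ty": 0, "tz": 0, "turn": 0.18, "hand": 1},
    {"tx": 0, "ty": 0, "tz": 0, "turn": 0.27, "hand": 1},
    {"tx": 0, "ty": 0, "tz": 0, "turn": 0.36, "hand": 1},
    {"tx": 0, "ty": 0, "tz": 0, "turn": 0.45, "hand": 1},
    {"tx": 0, "ty": 0, "tz": 0, "turn": 0.54, "hand": 1},
    {"tx": 0, "ty": 0, "tz": 0, "turn": 0.63, "hand": 1},
    {"tx": 0, "ty": 0, "tz": 0, "turn": 0.65, "hand": 1},
    {"tx": 0, "ty": 0, "tz": 0, "turn": 0.65, "hand": 1},
    {"tx": 0, "ty": 0, "tz": 0, "turn": 0.65, "hand": 1},
  ],
)

```text
time_s: 36.3
tcp_pos: [0.5701, -0.1789, 0.2029]
eef_rot: [180.0, -0.0, 35.1]
contact_force: [0.1, -0.2, 0.6]
gripper_width: 0.0003
gripper_force: 0.0
```

```bash
python3 track.py go; python3 track.py go; python3 - <<'E'
from h import *
S=np.array((.6225,-.1416)); d=np.array((.818,.575)); n=np.array((-.575,.818))
s,w,T=wcam(); f=w['frame'].astype(np.float32).mean(2)
# edge score of a ring: radial gradient along it, for cap top (z .156) and plate
def sc(c,rad,z,a):
    t=np.linspace(0,2*np.pi,180); g=[]
    for q in(rad-.0015,rad+.0015):
        P=np.c_[c[0]+q*np.cos(t),c[1]+q*np.sin(t),0*t+z]; m=wproj(w,T,P).astype(np.float32)
        g.append(cv2.remap(f,m[:,0].reshape(1,-1),m[:,1].reshape(1,-1),1)[0])
    return np.mean(np.clip(a*(g[1]-g[0]),0,25))
for nm,rad,z,a in(('cap',.0215,.156,1),('plate',.030,.06,-1),('plate',.030,.06,1)):
    b=max((sc(S+i*d+j*n,rad,z,a),i,j) for i in np.arange(-.012,.0121,.0005) for j in np.arange(-.006,.0061,.0005)); print(nm,a,np.round(b,4))
E
```

```text
t 36.3 [ 0.5701 -0.1789  0.2029] yaw 35.1 F [ 0.1 -0.2  0.6] to S-31 0.0333 lat 0.0004
score 0.97 cap off S along/left mm -0.6 -1.8
t 36.35 [ 0.5701 -0.1789  0.2029] yaw 35.1 F [ 1.1 -0.3 -0.2] to S-31 0.0333 lat 0.0004
score 0.97 cap off S along/left mm -0.6 -1.8
cap 1 [ 2.5e+01 -1.0e-03 -1.0e-03]
plate -1 [3.9766e+00 1.5000e-03 0.0000e+00]
plate 1 [ 2.5e+01 -5.0e-03 -1.0e-03]
```

The jar stands upright, within about 2 mm of the stand's centre. The hand is clear, so I'm handing in.

```bash
python3 -c "
from plant import r
print(r.close_job())"
```

```text
the job is handed in; nothing more can be done
None
```

The spice jar is upright on its stand, measured about 2 mm off centre by the wrist camera, and the job was handed in at about 36 s; three earlier slow pushes leaned it but it settled back, and light taps with the closed fingers then moved it, touching about 31–34 mm up the jar rather than in its lower quarter because the gripper body would have hit the cap.

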